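# Pack the spanner and rehang the lid of a tool case

### The arm

A 6-joint arm with a two-finger parallel gripper is mounted at the origin on a cart in front of the work surface, level with it; the furniture and walls round the work are solid. World frame = base frame: x ahead of the robot, y to its left, z up, the work surface at z = 0. Lengths are in m, angles in rad, forces in N, time in s.
With the tool pointing down it reaches from about 0.3 to 0.825 m from the base axis. Payload 5.4 kg.
Tool frame: the origin (TCP) lies on the centre line of the jaws, within the pads' length; the fingertips stand 14 mm ahead of it and the grasp point (between the pads) lies 5 mm behind it; z points along the fingers, x is the direction in which the jaws open and shut, and the axes are right-handed (so a half turn about z gives the same grasp; the last joint's range is limited). The gripper opens to 92 mm and grips with 3 to 60 N. Pads are 20 mm wide; open, the fingers measure 128 mm over their backs; the gripper's body (75 mm by 189 mm) begins 69 mm behind the grasp point.
Start: joints at [-1.411, 0.158, 1.597, -0, 1.386, -0.21], TCP at [0.208, -0.536, 0.205] pointing down, gripper open.
Joint ranges: [-2.91, 2.91], [-0.94, 2.29], [0.18, 2.7], [-1.29, 4.43], [0.17, 2.64], [-3, 3]. Speed limits (rad/s): [2.57, 2.57, 3.14, 3.14, 3.14, 3.14].

### API

Orientations are given as a unit quaternion [x, y, z, w].
In Python, from rig import state, grab_frame, arm gives the robot as it stands.
- The arm moves only by the shell command python3 -m handwheel 'ROWS' [FORCE]. ROWS is JSON, a list of rows, each an object with "xyz": the shift along the tool's x, y, z in mm, a list of three; "rotation": the turn, a rotation vector about the tool's x, y, z in degrees, a list of three; "fingers": the closure, from 0 (fully open) to 1 (shut). In form: [{"xyz": [tx, ty, tz], "rotation": [ax, ay, az], "fingers": fingers}, ...]. A call has 1 to 8 rows; each row is the pose to reach, as a shift and turn from the pose commanded when the call began, along the tool's axes at that moment; what a row does not reach only later rows make up. A row lasts 1/10 s, in which the tool goes at most 50 mm and 8.59 degrees, less where a joint would pass 70% of its speed; a pose out of reach is approached as far as the arm can. A call with a gripper value outside its range is refused whole. The fingers move at their own pace and stop on an object; FORCE is the grip in N (left out, the last holds). Time passes only in rows, so rows that repeat a pose let the fingers close. It gives the time, the measured TCP pose, the force and the opening at its end, in the units of the state.
- state(): the state, without advancing time (a new reading comes with each control period).
- grab_frame(name): name is "side" or "top"; returns a dict with "color" (420x560x3 uint8, blue, green, red), "fx", "fy", "cx", "cy" (pixels), "camera_from_world" (4x4, takes a point from world to camera coordinates). Camera axes: x right, y down, z forward; pixel columns grow to the right and rows downward; lengths in m; the calibration is good to about 2 mm. A picture is of the moment at which its call begins. There is no depth.
- arm.finish_job(): hands the job in, once; it reports no verdict.
The state is a dict: "time_s": time; "qpos": joint angles; "qd": joint speeds; "effort": joint torques, N m; "eef_pos": TCP position; "orientation": TCP orientation; "ft_force": force on the tool from outside, world axes, zero at the start; "moment": the same for the moment, N m; "opening": finger opening in m.
Only numpy, scipy, OpenCV 4.12 (cv2) and the standard library are available. Lean on these libraries where they do the work, as an engineer would, in place of code of your own. Each camera call takes 0.05 s, during which the arm holds its last target.

### The job

The small blue tool case has its lid off, with the hinge pin drawn back in its end knuckle. Put the spanner that lies across the open case down inside it, set the lid back on so that its hinge knuckles drop in between those of the case, then push the hinge pin through all the knuckles until its head is fully home against the end of the hinge. Leave everything else on the bench where it stands.

Things in the scene. Friction and masses are not known exactly. Their poses are not given: they have to be found in the camera images.
- case: Blue sheet steel tool case, open on top; it stands firmly and never moves. Outside 125 (x) x 190 (y) mm; flat rim 85 mm above the bench, walls 4 mm. Origin in the middle of its underside, on the bench; z up. Its hinge is on the -x side (towards the robot, give or take its yaw) and y runs along the hinge. Hinge axis: parallel to y at x = -74, z = 76 mm.
- case_floor (a point): Middle of the case's larger compartment, on its inner floor, 10 mm above the bench (x = -18, y = 0 mm in the case's frame; axes as the case's). The compartment is 80 mm (x) by 182 mm (y); the spanner fits in it lengthwise, along y. A 3 mm divider, top 46 mm above the bench, parts it from a small one at the +x side, with two bolts fixed in it.
- hinge_mouth (a point): On the hinge axis at the outer (+y) end face of the case's left end knuckle: x = -74, y = 100, z = 76 mm in the case's frame; axes as the case's. The pin goes in here towards -y, and its head rests on this face when home. The case's knuckles lie at its y = 35 to 100, -9 to 9 and -100 to -35 mm: 18 mm outside, tops level with the rim, bores 11 mm.
- lid: Loose blue steel lid, 204 (y) x 151 (x) mm, 0.3 to 0.5 kg, flat on the bench, right way up. Origin mid-plate on its underside (19 mm above the bench at the start); z up; two steel knuckles at its -x edge. A 19 mm skirt hangs at its +x edge and both ends: 2.5 mm to spare outside the case's front, 4 mm at each end. Properly on, its origin is 85 mm straight above the case's, axes parallel.
- lid_handle (a point): Middle of the lid's black grip bar: 14 mm wide (x), 14 mm high, 104 mm long along the lid's y; 2 mm to +x of the lid's origin, 35 mm above the plate's underside, with 25 mm free under it between two posts at y = +-43 mm. It lies over the lid's centre of mass, so the lid hangs level from it. Axes as the lid's.
- lid_knuckle_left (a point): Middle of the bore of the lid's +y knuckle (20 mm long, 18 mm outside, bore 11 mm): x = -74, y = +22, z = -9 mm in the lid's frame. With the lid on it lies on the case's hinge axis at the case's y = +22 mm, in a gap 26 mm wide between the case's knuckles: 3 mm to spare on either side, and 2.5 mm to the case's wall.
- lid_knuckle_right (a point): The same for the lid's -y knuckle: x = -74, y = -22, z = -9 mm in the lid's frame; with the lid on, at the case's y = -22 mm.
- pin: Loose steel hinge pin, 9 mm thick, 155 mm long with a 12 mm tapered nose; brass head 20 mm across, 8 mm thick. Origin on its axis under the head; y runs from nose to head. The nose starts 52 to 60 mm deep in the case's left end knuckle, short of the lid's place; the rest stands out to +y with 1 mm of play, so the head droops 4 to 7 mm. Oiled: it slides under 15 N, and its nose draws the lid into line.
- pin_head (a point): Centre of the flat outer face of the pin's head, 8 mm beyond the pin's origin, about 70 mm above the bench. Pushed along the hinge (-y of the case), the pin goes in by 95 to 103 mm until the head meets the knuckle; then this face is 8 mm outside hinge_mouth.
- spanner: Grey double open-ended spanner, 164 mm long (its y axis), jaws 35 mm wide, 8 mm thick; the flat shank is 14 mm wide (x), 6 mm thick, between y = -48 and +48 mm. Origin at the middle of its underside. At the start it lies across the rim of the open case, roughly square to the hinge, underside 85 mm above the bench. Too long to lie across the inside.
- flask: Tall orange flask with a pale cap, 80 mm across, 290 mm high, standing loose; origin at the middle of its base. Leave alone.
- paint_tin: Red and white paint tin, 103 mm across, 120 mm high, standing loose; origin at the middle of its base. Leave alone.
- spray_can: White spray can with a red cap, 67 mm across, 202 mm high, standing loose; origin at the middle of its base. Leave alone.
- wood_block: Beech offcut lying in front, 62 (x) x 130 (y) x 42 mm; origin at the middle of its underside. Leave alone.
- tape: Roll of masking tape lying flat, 100 mm across, 25 mm high; origin at the base. Leave alone.

How it is judged:
By the outcome, as a careful person would: the job done as asked, in the order asked, and still so for the second after the job is handed in, with the robot touching nothing.
It also fails if it takes over 64 s, if anything falls off the work surface, if the arm or the gripper's body presses on something with over 40 N, if the wrist force passes 120 N, or if a joint passes its speed limit or range.

## Working session

There is one attempt and no reset: what is moved stays moved. The work goes in short steps, Python scripts to look and compute and a shell command to move; the robot and the scene stay as the last step left them, time stands still between calls to the robot, and variables do not carry over. Pictures are saved under pics/ and viewed, and the job is handed in when it is done.

```bash
ls; mkdir -p pics; python3 - <<'E'
from rig import state, grab_frame, arm
import cv2
for n in("side","top"):
    f=grab_frame(n); cv2.imwrite(f"pics/{n}0.png",f["color"]); print(n,f["fx"],f["fy"],f["cx"],f["cy"],f["camera_from_world"].tolist() if hasattr(f["camera_from_world"],'tolist') else f["camera_from_world"])
print(state())
E
```

```text
pics
side 472.5405551381352 472.5405551381352 277.06721049640095 207.72658249187396 [[-0.9984954315583007, -0.054780787055583584, 0.002436909266574269, 0.5385108936076088], [-0.035734193401344004, 0.6163361729824242, -0.786671970579437, 0.06038661419777569], [0.04159255437164266, -0.7855754497455674, -0.6173664002663991, 1.6298969045582437], [0.0, 0.0, 0.0, 1.0]]
top 472.3117672952011 472.3117672952011 285.53788524203753 213.07445200093824 [[0.012768262990060144, -0.9999084429728667, -0.004480751253282536, 0.03698691527580047], [-0.9804919321262856, -0.01164105713845855, -0.19621431350429738, 0.5589637659462462], [0.19614418802370928, 0.0068986564109452374, -0.9805507972788781, 1.1522808672868528], [0.0, 0.0, 0.0, 1.0]]
{'time_s': 0.1, 'qpos': array([-1.41112077e+00,  1.58979456e-01,  1.59806499e+00, -1.75295934e-05,
        1.38622538e+00, -2.10126271e-01]), 'qd': array([ 0.00067593, -0.00169584, -0.00259591, -0.00183099,  0.00021789,
       -0.00092263]), 'effort': array([ 5.07187597e-04, -3.86504817e+01, -3.22960067e+01,  7.03102117e-02,
        3.39419651e-02, -4.24890220e-05]), 'eef_pos': array([ 0.20769013, -0.53556562,  0.20384179]), 'orientation': array([ 8.25055367e-01, -5.65051270e-01, -5.84065529e-04, -6.01799008e-04]), 'ft_force': array([ 0.54366415, -0.17674032, -0.37217979]), 'moment': array([-0.01140536,  0.01990284,  0.00644078]), 'opening': 0.09188225138550579}
```

View pics/side0.png

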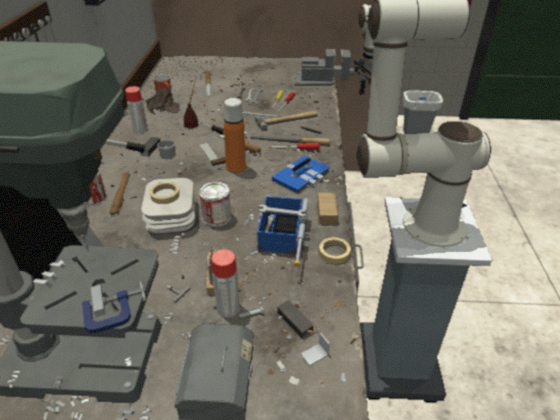

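View pics/top0.png

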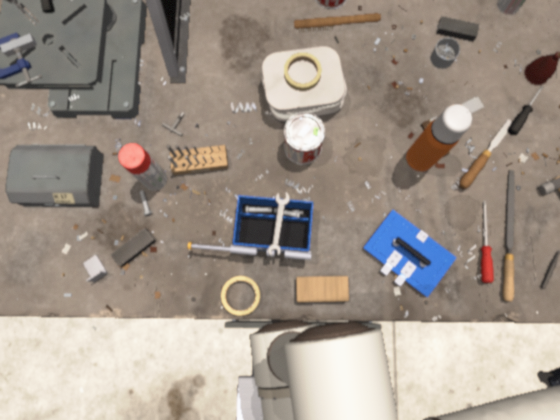

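```bash
python3 - <<'E'
import cv2
t=cv2.imread("pics/top0.png"); s=cv2.imread("pics/side0.png")
cv2.imwrite("pics/t_case.png",cv2.resize(t[180:280,180:330],None,fx=5.3,fy=5.3,interpolation=cv2.INTER_CUBIC))
cv2.imwrite("pics/t_lid.png",cv2.resize(t[200:305,355:465],None,fx=5.5,fy=5.5,interpolation=cv2.INTER_CUBIC))
cv2.imwrite("pics/s_all.png",cv2.resize(s[145:285,245:365],None,fx=4.2,fy=4.2,interpolation=cv2.INTER_CUBIC))
E
```

```text
(no output)
```

View pics/t_case.png

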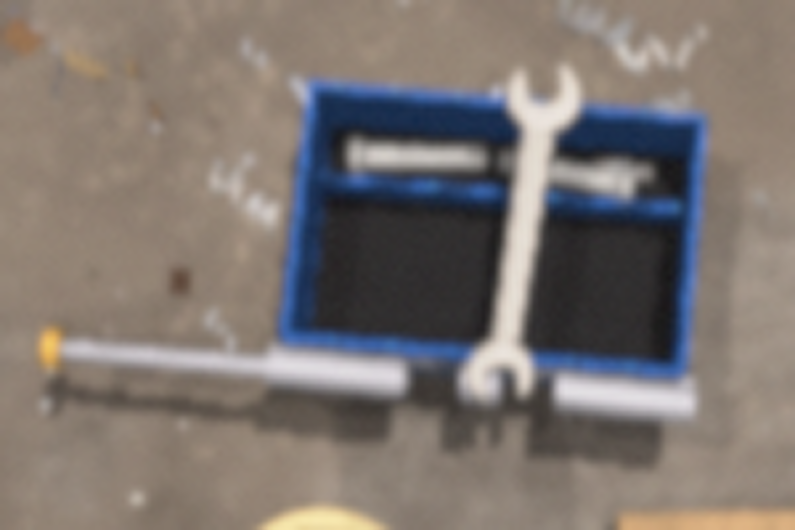

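View pics/t_lid.png

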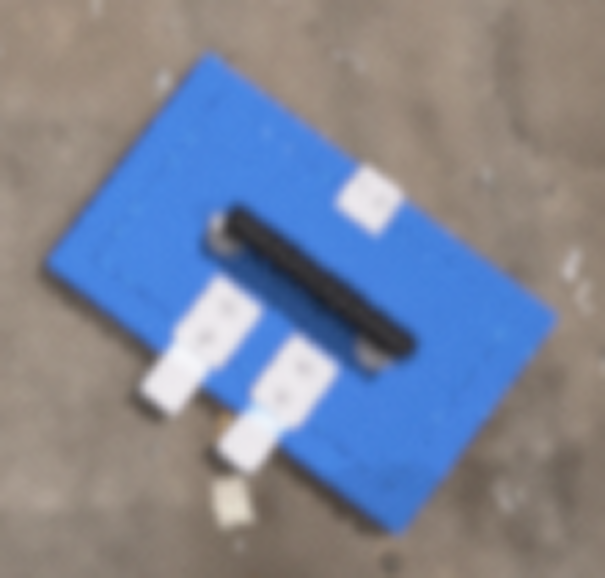

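View pics/s_all.png

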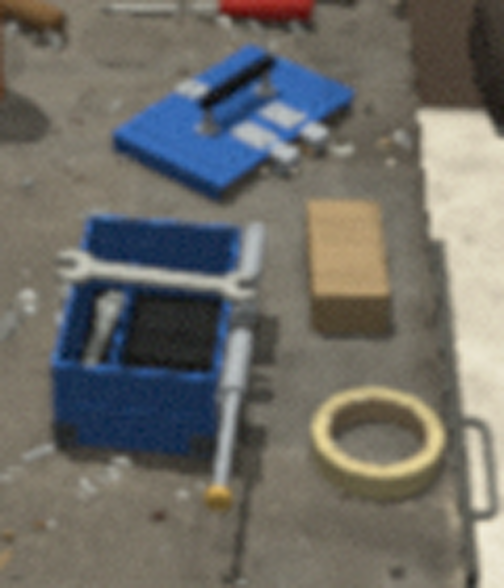

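```bash
cat > h.py <<'E'
import numpy as np, cv2
from scipy.optimize import least_squares
from scipy.spatial.transform import Rotation as R
from rig import state, grab_frame, arm
def cam(n,f=None):
    f=f or grab_frame(n); return f
def proj(f,P):
    P=np.atleast_2d(P); M=np.array(f["camera_from_world"]); c=P@M[:3,:3].T+M[:3,3]
    return np.c_[f["fx"]*c[:,0]/c[:,2]+f["cx"], f["fy"]*c[:,1]/c[:,2]+f["cy"]]
def back(f,uv,z):
    M=np.array(f["camera_from_world"]); o=-M[:3,:3].T@M[:3,3]
    d=M[:3,:3].T@np.array([(uv[0]-f["cx"])/f["fx"],(uv[1]-f["cy"])/f["fy"],1])
    return o+d*(z-o[2])/d[2]
def pose2(x,y,yaw,P,z=0):
    P=np.atleast_2d(P); c,s=np.cos(yaw),np.sin(yaw)
    return np.c_[x+c*P[:,0]-s*P[:,1], y+s*P[:,0]+c*P[:,1], z+P[:,2]]
def uncrop(p,o,k): return (np.array(p,float)+.5)/k-.5+np.array(o)
E
python3 - <<'E'
from h import *
T=cam("top");S=cam("side")
C=np.array([[62.5,95,85],[62.5,-95,85],[-62.5,-95,85],[-62.5,95,85]])/1e3
ct=uncrop([[312,83],[706,117],[686,377],[282,342]],(180,180),5.3)
cs=uncrop([[58,370],[90,215],[243,228],[222,372]],(245,145),4.2)
for use in ("t","s","ts"):
    def r(p):
        q=pose2(*p,C); o=[]
        if 't' in use:o.append(proj(T,q)-ct)
        if 's' in use:o.append(proj(S,q)-cs)
        return np.concatenate(o).ravel()
    z=least_squares(r,[.4,0,0]); print(use,z.x*[1e3,1e3,57.3],np.round(z.fun,1))
L=np.array([[68,102,22],[68,-102,22],[-62,-102,22],[-62,102,22]])/1e3
lt=uncrop([[208,52],[557,318],[402,533],[47,262]],(355,200),5.5)
ls=uncrop([[255,45],[115,135],[220,185],[352,88]],(245,145),4.2)
# side: corners top(255,45)?, left(115,135), bottom(220,185), right(352,88)
print([np.round(back(T,u,.022),4) for u in lt]); print([np.round(back(S,u,.022),4) for u in ls])
def r(p):
    q=L.copy(); q[2:,0]=p[3]; return (proj(T,pose2(*p[:3],q))-lt).ravel()
z=least_squares(r,[.4,-.3,-.6,-.062]); print(z.x*[1e3,1e3,57.3,1e3],np.round(z.fun,1))
print('handle',[np.round(back(T,u,.061),4) for u in uncrop([[228,212],[405,348]],(355,200),5.5)])
print('pinhead',back(T,uncrop([49,348],(180,180),5.3),.07),back(S,uncrop([217,496],(245,145),4.2),.07))
print('spanner',[np.round(back(T,u,.091),4) for u in uncrop([[543,118],[505,345],[530,190]],(180,180),5.3)])
E
```

```text
t [527.89382559  73.91990591  -4.35304679] [-0.5 -0.2  0.5 -0.2  0.4  0.3 -0.4  0.1]
s [521.9978731   75.07210275  -3.12136647] [-0.3 -0.9 -0.2 -0.2 -0.2 -0.8  0.7  1.6]
ts [525.65496942  74.07866838  -3.90440654] [-0.8  0.9  0.3  0.4  0.5  0.9 -0.3  1.3 -1.9 -1.3 -0.8 -0.5 -0.9 -0.9
 -0.9  1.5]
[array([ 0.5793, -0.2369,  0.022 ]), array([ 0.4539, -0.3962,  0.022 ]), array([ 0.3537, -0.3191,  0.022 ]), array([ 0.4773, -0.158 ,  0.022 ])]
[array([ 0.4445, -0.3939,  0.022 ]), array([ 0.5716, -0.2304,  0.022 ]), array([ 0.4737, -0.1576,  0.022 ]), array([ 0.352 , -0.3222,  0.022 ])]
[ 462.77152788 -275.00550575  -37.7943986   -59.66112341] [-0.3  0.1  0.4 -0.  -0.   0.2 -0.1 -0.3]
handle [array([ 0.4964, -0.235 ,  0.061 ]), array([ 0.4352, -0.3129,  0.061 ])]
pinhead [0.47085126 0.2838787  0.07      ] [0.46766616 0.28017146 0.07      ]
spanner [array([0.5798, 0.0527, 0.091 ]), array([0.4721, 0.0687, 0.091 ]), array([0.5452, 0.0583, 0.091 ])]
```

```bash
cat >> h.py <<'E'
def edgepts(f,chan,A,B,n=40,w=5,lo=.08,hi=.92):
    """subpixel strongest gradient along normals of the projected segment A-B; returns signed normal offsets, pts, normals"""
    from scipy.ndimage import map_coordinates
    a,b=proj(f,A)[0],proj(f,B)[0]; t=(b-a)/np.linalg.norm(b-a); nrm=np.array([-t[1],t[0]])
    out=[]
    s=np.arange(-w,w+.01,.1)
    for u in np.linspace(lo,hi,n):
        p=a+(b-a)*u; q=p+s[:,None]*nrm
        v=map_coordinates(chan,[q[:,1],q[:,0]],order=1)
        v=cv2.GaussianBlur(v.reshape(1,-1).astype(np.float32),(0,0),4).ravel()
        g=np.abs(np.gradient(v)); k=g[5:-5].argmax()+5
        out.append((s[k],g[k]))
    return np.array(out),nrm
def blue(img):
    i=img.astype(np.float32); return i[:,:,0]-.5*i[:,:,2]-.5*i[:,:,1]
def fitedges(views,C,p0,iters=6,w=5,free=3):
    """views: list of (frame, [(i,j),...]) edges of points C (m, object frame); fit x,y,yaw"""
    p=np.array(p0,float)
    for it in range(iters):
        ww=w if it<3 else max(2.5,w/2)
        J=[];r=[]
        for f,E in views:
            ch=blue(f["color"])
            for i,j in E:
                q=pose2(*p,C)
                o,n=edgepts(f,ch,q[i],q[j],w=ww)
                med=np.median(o[:,0]); ok=np.abs(o[:,0]-med)<1
                us=np.linspace(.08,.92,40)
                for u,(d,g),k in zip(us,o,ok):
                    if not k: continue
                    c=C[i]+(C[j]-C[i])*u
                    b=proj(f,pose2(*p,c))[0]
                    row=[]
                    for m in range(3):
                        e=np.zeros(3);e[m]=1e-4
                        row.append((proj(f,pose2(*(p+e),c))[0]-b)@n/1e-4)
                    J.append(row);r.append(d)
        J=np.array(J);r=np.array(r)
        dp=np.linalg.lstsq(J,r,rcond=None)[0]; p=p+dp
    return p,np.sqrt(np.mean((r-J@dp)**2)),len(r)
CASE=np.array([[62.5,95,85],[62.5,-95,85],[-62.5,-95,85],[-62.5,95,85]])/1e3
LID=np.array([[68,102,22],[68,-102,22],[-60,-102,22],[-60,102,22]])/1e3
E
python3 - <<'E'
from h import *
T=cam("top");S=cam("side")
d=np.array([1e3,1e3,57.3])
for nm,v in (("T",[(T,[(0,1),(1,2),(3,0)])]),("S",[(S,[(0,1),(1,2)])]),("TS",[(T,[(0,1),(1,2),(3,0)]),(S,[(0,1),(1,2)])])):
    p,e,n=fitedges(v,CASE,[.526,.074,-.07],w=5); print("case",nm,p*d,e,n)
for nm,v in (("T",[(T,[(0,1),(1,2),(3,0)])]),("S",[(S,[(0,1),(1,2),(3,0)])]),):
    p,e,n=fitedges(v,LID,[.463,-.275,-.66],w=5); print("lid",nm,p*d,e,n)
E
```

```text
case T [529.60159399  74.68273391  -4.48023199] 0.29409707494705173 117
case S [525.38783009  73.67188389  -4.49743381] 0.27357885899115736 76
case TS [528.1400051   74.68145191  -4.41757657] 0.5042505147508805 191
lid T [ 464.06532369 -275.54587794  -37.85629425] 0.1671134934958551 116
lid S [ 460.19220969 -274.78527292  -37.83291774] 0.2333248336838493 117
```

```bash
cat >> h.py <<'E'
def rows_to(xyz,theta=None):
    """from current pose to TCP xyz (m), pointing down, tool x at theta deg"""
    s=state(); Rc=R.from_quat(s["orientation"]); d=Rc.inv().apply(np.array(xyz)-s["eef_pos"])*1e3
    x=Rc.as_matrix()[:,0]; th=np.degrees(np.arctan2(x[1],x[0]))
    if theta is None: theta=th
    a=np.radians(theta); Rt=R.from_matrix(np.array([[np.cos(a),np.sin(a),0],[np.sin(a),-np.cos(a),0],[0,0,-1]]))
    rv=(Rc.inv()*Rt).as_rotvec(degrees=True)
    print("t %.2f pos %s th %.1f open %.4f F %s"%(s["time_s"],np.round(s["eef_pos"],4),th,s["opening"],np.round(s["ft_force"],1)))
    print("  xyz",np.round(d,1),"rot",np.round(rv,2), "Rx rows ~%.1f"%max(np.linalg.norm(d)/50,np.linalg.norm(rv)/8.59))
E
python3 - <<'E'
from h import *
T=cam("top");S=cam("side")
for c in ([543,68],[498,392],[521,231],[524,230]): print(back(T,uncrop(c,(180,180),5.3),.092))
for c in ([60,264],[258,292]): print(back(S,uncrop(c,(245,145),4.2),.092))
print('flask cap',back(T,(457,120),.29),'tin',back(T,(304,133),.12))
rows_to([.524,.060,.200],-98.4)
E
```

```text
[0.60369973 0.05301503 0.092     ]
[0.45022039 0.07152429 0.092     ]
[0.52550347 0.06214827 0.092     ]
[0.52599301 0.06075881 0.092     ]
[0.5965715  0.05269922 0.092     ]
[0.44127709 0.07873175 0.092     ]
flask cap [ 0.71816014 -0.32058559  0.29      ] tin [ 7.50419018e-01 -1.64577805e-04  1.20000000e-01]
t 0.40 pos [ 0.2078 -0.536   0.2046] th -68.8 open 0.0919 F [ 0.3 -0.1 -0.6]
  xyz [-441.5 -510.3    4.7] rot [0.000e+00 2.000e-02 2.959e+01] Rx rows ~13.5
```

```bash
python3 -m handwheel '[{"xyz":[-440,-510,4],"rotation":[0,0,29],"fingers":0.3},{"xyz":[-440,-510,4],"rotation":[0,0,29],"fingers":0.3},{"xyz":[-440,-510,4],"rotation":[0,0,29],"fingers":0.3},{"xyz":[-440,-510,4],"rotation":[0,0,29],"fingers":0.3},{"xyz":[-440,-510,4],"rotation":[0,0,29],"fingers":0.3},{"xyz":[-440,-510,4],"rotation":[0,0,29],"fingers":0.3},{"xyz":[-440,-510,4],"rotation":[0,0,29],"fingers":0.3},{"xyz":[-440,-510,4],"rotation":[0,0,29],"fingers":0.3}]'; python3 -c "
from h import *
rows_to([.523,.062,.2],-97.5)"
```

```text
time_s: 1.2
eef_pos: [0.396, -0.1821, 0.2027]
orientation: [-0.657, 0.754, -0.001, 0.0]
ft_force: [0.6, 0.2, -0.3]
opening: 0.0644
t 1.20 pos [ 0.396  -0.1821  0.2027] th -97.8 open 0.0644 F [ 0.6  0.2 -0.3]
  xyz [-259.1  -92.6    2.6] rot [-0.06 -0.03 -0.34] Rx rows ~5.5
```

```bash
python3 -m handwheel '[{"xyz":[-250,-90,2],"rotation":[0,0,0],"fingers":0.3},{"xyz":[-250,-90,2],"rotation":[0,0,0],"fingers":0.3},{"xyz":[-250,-90,2],"rotation":[0,0,0],"fingers":0.3},{"xyz":[-250,-90,2],"rotation":[0,0,0],"fingers":0.3},{"xyz":[-250,-90,2],"rotation":[0,0,0],"fingers":0.3},{"xyz":[-250,-90,2],"rotation":[0,0,0],"fingers":0.3},{"xyz":[-250,-90,2],"rotation":[0,0,0],"fingers":0.3}]'; python3 -c "
from h import *
rows_to([.523,.062,.2],-97.5)
T=cam('top');S=cam('side')
cv2.imwrite('pics/a.png',np.hstack([cv2.resize(T['color'][150:280,180:330],(600,520)),]));cv2.imwrite('pics/b.png',cv2.resize(S['color'][130:280,245:375],(520,600)))
"
```

```text
time_s: 1.9
eef_pos: [0.5188, 0.0531, 0.2002]
orientation: [-0.659, 0.752, 0.0, -0.0]
ft_force: [-0.6, -0.1, 0.3]
opening: 0.0645
t 1.90 pos [0.5188 0.0531 0.2002] th -97.6 open 0.0645 F [-0.6 -0.1  0.3]
  xyz [-9.3 -3.   0.2] rot [ 0.02 -0.   -0.11] Rx rows ~0.2
```

View pics/a.png

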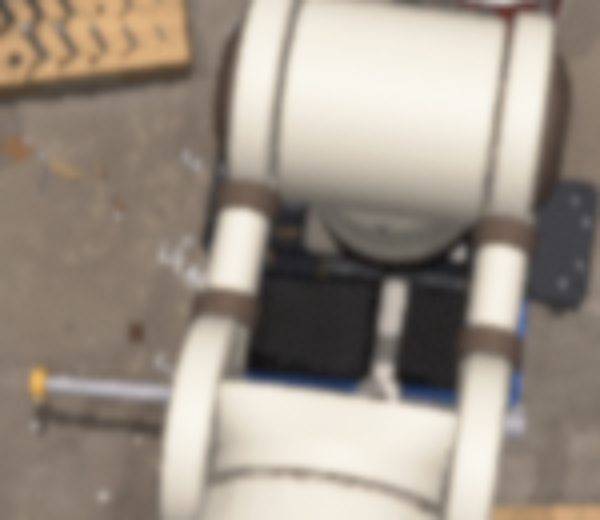

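View pics/b.png

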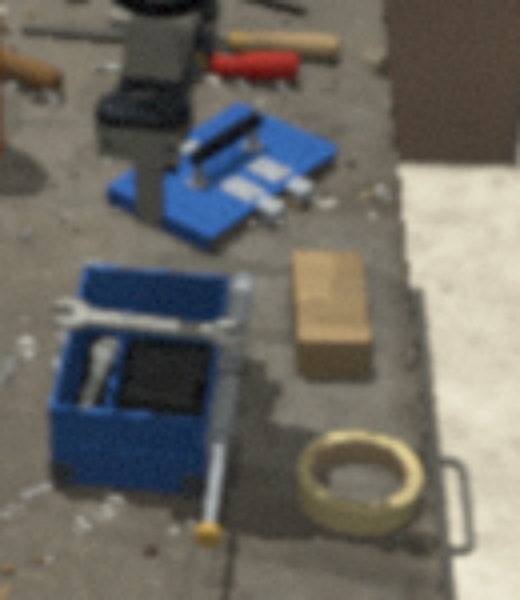

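```bash
python3 -m handwheel '[{"xyz":[-9,-3,20],"rotation":[0,0,0],"fingers":0.3},{"xyz":[-9,-3,50],"rotation":[0,0,0],"fingers":0.3},{"xyz":[-9,-3,80],"rotation":[0,0,0],"fingers":0.3},{"xyz":[-9,-3,90],"rotation":[0,0,0],"fingers":0.3},{"xyz":[-9,-3,90],"rotation":[0,0,0],"fingers":0.3},{"xyz":[-9,-3,90],"rotation":[0,0,0],"fingers":0.3}]'; python3 -c "
from h import *
rows_to([.523,.062,.096],-97.5)
S=cam('side');cv2.imwrite('pics/b1.png',cv2.resize(S['color'][170:260,245:335],(720,720)[:2])[:600])
"
```

```text
time_s: 2.6
eef_pos: [0.5235, 0.0592, 0.1118]
orientation: [-0.657, 0.754, -0.001, 0.001]
ft_force: [-0.6, -0.2, -0.2]
opening: 0.0643
t 2.60 pos [0.5235 0.0592 0.1118] th -97.9 open 0.0643 F [-0.6 -0.2 -0.2]
  xyz [-2.7  0.9 15.8] rot [-0.12 -0.   -0.38] Rx rows ~0.3
```

View pics/b1.png

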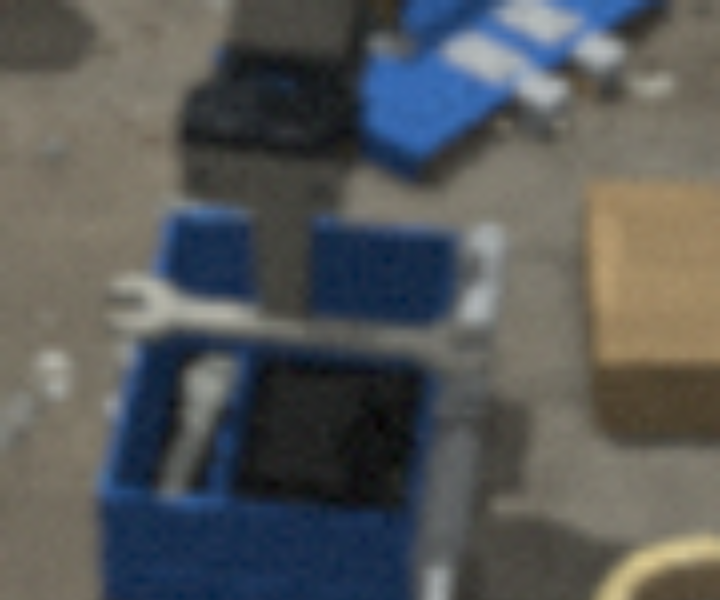

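```bash
python3 -c "
from h import *
S=cam('side');s=state();Rc=R.from_quat(s['orientation'])
for sx in(-1,1):
  for dy in (-10,10):
    for dx in (32,50):
      P=s['eef_pos']+Rc.apply(np.array([sx*dx,dy,14])/1e3); u=proj(S,P)[0]; print(sx,dx,dy,np.round(P,3),np.round((u-[245,170])*8,0))
"
```

```text
-1 32 -10 [0.538 0.09  0.098] [247. 349.]
-1 50 -10 [0.541 0.108 0.098] [239. 377.]
-1 32 10 [0.519 0.093 0.098] [296. 356.]
-1 50 10 [0.521 0.11  0.098] [288. 384.]
1 32 -10 [0.53  0.026 0.098] [277. 255.]
1 50 -10 [0.527 0.009 0.098] [285. 229.]
1 32 10 [0.51  0.029 0.098] [324. 260.]
1 50 10 [0.507 0.011 0.098] [332. 235.]
```

```bash
python3 -c "
from h import *
S=cam('side');c=S['color'][150:240,250:330].astype(float)
c=255*(c/255)**.55
cv2.imwrite('pics/b2.png',cv2.resize(c.astype(np.uint8),(533,600),interpolation=cv2.INTER_CUBIC))
T=cam('top');c=255*(T['color'][150:270,210:330]/255)**.55
cv2.imwrite('pics/a2.png',cv2.resize(c.astype(np.uint8),(600,600),interpolation=cv2.INTER_CUBIC))
"
```

```text
(no output)
```

View pics/b2.png

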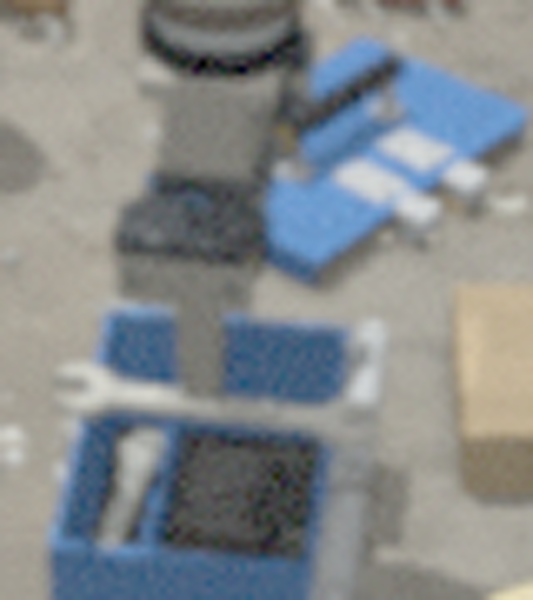

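View pics/a2.png

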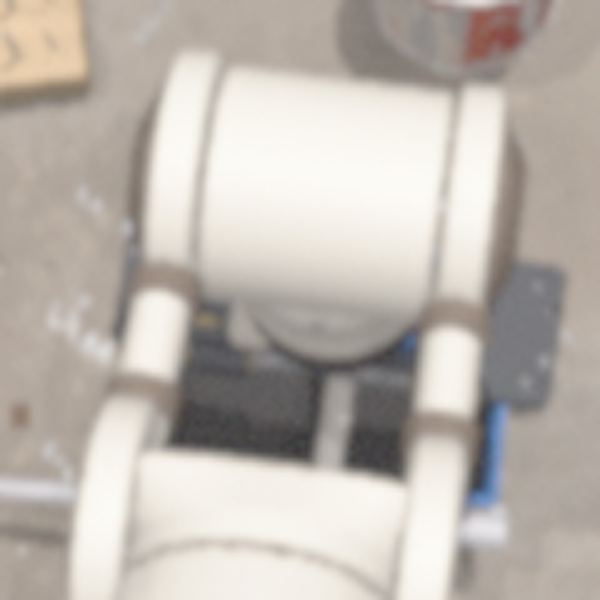

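```bash
cat >> h.py <<'E'
def overlay(f,name,crop,k,extra=[]):
    """draw gripper wireframe; crop x0,y0,x1,y1"""
    s=state();Rc=R.from_quat(s['orientation'])
    x0,y0,x1,y1=crop
    im=cv2.resize((255*(f['color'][y0:y1,x0:x1]/255)**.6).astype(np.uint8),None,fx=k,fy=k,interpolation=cv2.INTER_CUBIC)
    def box(c,h,col):
        V=np.array([[i,j,l] for i in(-1,1) for j in(-1,1) for l in(-1,1)])*h+c
        u=(proj(f,s['eef_pos']+Rc.apply(V/1e3))-[x0,y0]+.5)*k
        for a in range(8):
            for b in range(a):
                if bin(a^b).count('1')==1: cv2.line(im,tuple(np.int32(u[a])),tuple(np.int32(u[b])),col,1)
    o=s['opening']*500
    for sx in(-1,1): box(np.array([sx*(o+9),0,-30.]),np.array([9,10,44.]),(0,255,0))
    box(np.array([0,0,-104.]),np.array([94.5,37.5,30]),(0,0,255))
    for P in extra:
        u=(proj(f,np.array(P))-[x0,y0]+.5)*k; cv2.polylines(im,[np.int32(u)],False,(0,255,255),1)
    cv2.imwrite(name,im)
E
python3 -c "
from h import *
overlay(cam('side'),'pics/o1.png',(240,120,340,240),5)
overlay(cam('top'),'pics/o2.png',(180,130,350,280),4)"
```

```text
(no output)
```

View pics/o1.png

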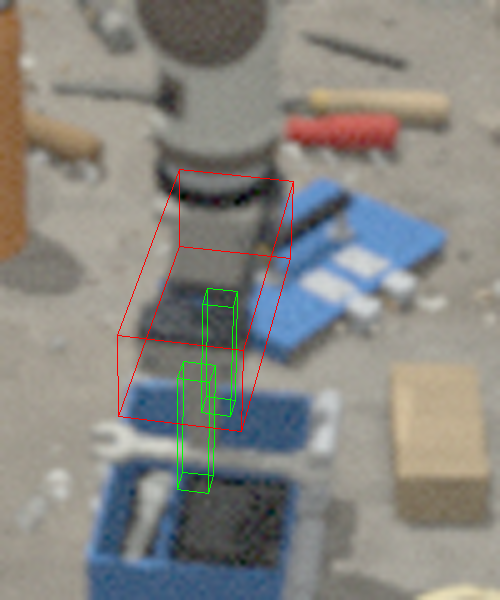

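View pics/o2.png

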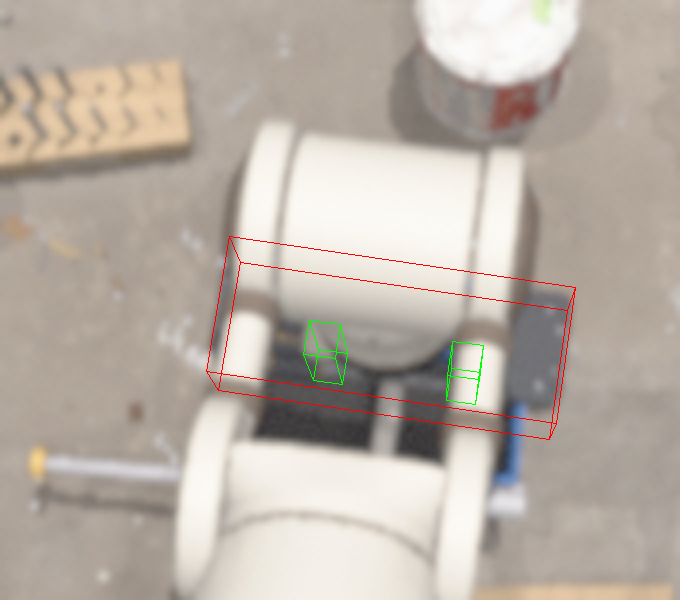

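```bash
python3 -m handwheel '[{"xyz":[-2,0,8],"rotation":[0,0,0],"fingers":0.3},{"xyz":[-2,0,15],"rotation":[0,0,0],"fingers":0.3},{"xyz":[-2,0,15],"rotation":[0,0,0],"fingers":0.3}]'; python3 -c "
from h import *
rows_to([.523,.062,.096],-97.5)
overlay(cam('side'),'pics/o3.png',(240,120,340,240),5)"
```

```text
time_s: 3.2
eef_pos: [0.5216, 0.0623, 0.0936]
orientation: [-0.657, 0.754, 0.001, -0.001]
ft_force: [-0.1, 0.4, 0.2]
opening: 0.0644
t 3.20 pos [0.5216 0.0623 0.0936] th -97.8 open 0.0644 F [-0.1  0.4  0.2]
  xyz [ 0.1 -1.4 -2.4] rot [ 0.18 -0.   -0.3 ] Rx rows ~0.1
```

View pics/o3.png

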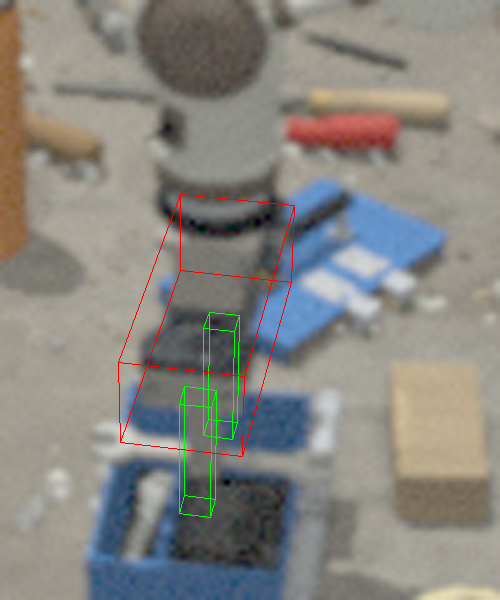

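```bash
python3 -c "
from h import *
c=cam('side')['color'][170:235,255:325]
c=np.clip(255*(c/255)**.45,0,255).astype(np.uint8)
cv2.imwrite('pics/o4.png',cv2.resize(c,None,fx=9,fy=9,interpolation=cv2.INTER_CUBIC))"
```

```text
(no output)
```

View pics/o4.png

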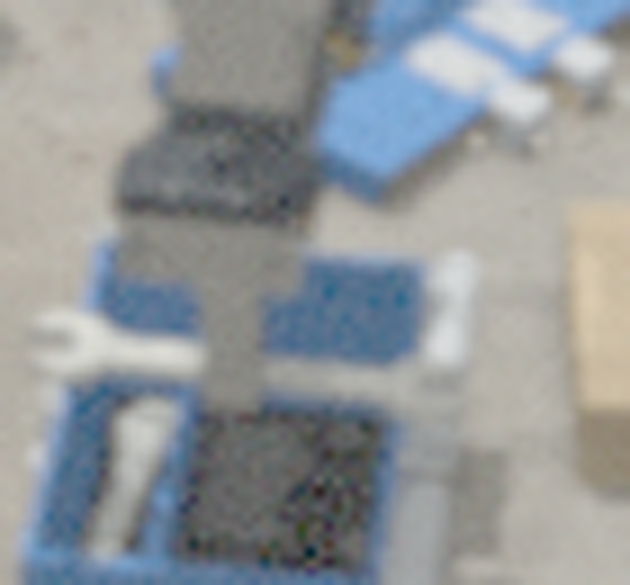

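```bash
python3 -m handwheel '[{"xyz":[0,-1,0],"rotation":[0,0,0],"fingers":0.6},{"xyz":[0,-1,0],"rotation":[0,0,0],"fingers":0.9},{"xyz":[0,-1,0],"rotation":[0,0,0],"fingers":1},{"xyz":[0,-1,0],"rotation":[0,0,0],"fingers":1},{"xyz":[0,-1,0],"rotation":[0,0,0],"fingers":1},{"xyz":[0,-1,0],"rotation":[0,0,0],"fingers":1}]' 30; python3 -c "
from h import *
rows_to([.523,.062,.2],-97.5)
overlay(cam('side'),'pics/o5.png',(240,120,340,240),5)"
```

```text
time_s: 3.9
eef_pos: [0.524, 0.0619, 0.0954]
orientation: [-0.657, 0.754, -0.0, 0.0]
ft_force: [-1.1, -0.6, 0.3]
opening: 0.0184
t 3.90 pos [0.524  0.0619 0.0954] th -97.8 open 0.0184 F [-1.1 -0.6  0.3]
  xyz [ 1.000e-01  9.000e-01 -1.046e+02] rot [-0.    0.   -0.31] Rx rows ~2.1
```

View pics/o5.png

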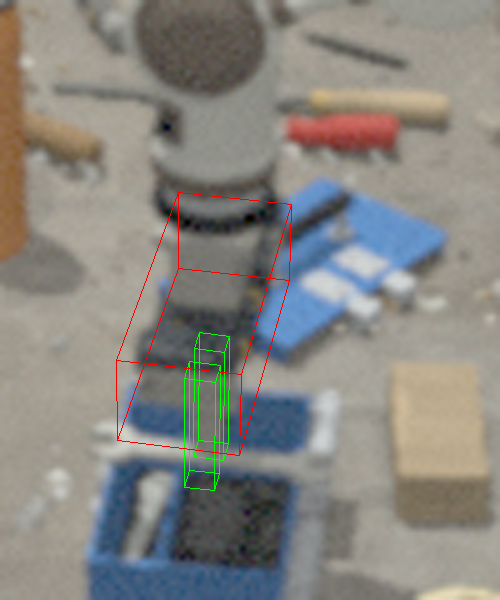

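```bash
python3 -m handwheel '[{"xyz":[0,0,0],"rotation":[0,0,0],"fingers":1},{"xyz":[0,0,0],"rotation":[0,0,0],"fingers":1},{"xyz":[0,0,0],"rotation":[0,0,0],"fingers":1}]' 30; python3 -m handwheel '[{"xyz":[0,0,-15],"rotation":[0,0,0],"fingers":1},{"xyz":[0,0,-40],"rotation":[0,0,0],"fingers":1},{"xyz":[0,0,-60],"rotation":[0,0,0],"fingers":1},{"xyz":[0,0,-60],"rotation":[0,0,0],"fingers":1},{"xyz":[0,0,-60],"rotation":[0,0,0],"fingers":1}]' 30;python3 -c "
from h import *
rows_to([.523,.062,.2],-97.5)
overlay(cam('side'),'pics/o6.png',(240,120,340,240),5)"
```

```text
time_s: 4.25
eef_pos: [0.5239, 0.0619, 0.0953]
orientation: [-0.657, 0.754, 0.0, -0.0]
ft_force: [-0.1, 0.6, 0.9]
opening: 0.0006
time_s: 4.75
eef_pos: [0.5239, 0.062, 0.155]
orientation: [-0.657, 0.754, -0.0, 0.0]
ft_force: [0.2, 0.1, -0.7]
opening: 0.0003
t 4.75 pos [0.5239 0.062  0.155 ] th -97.8 open 0.0003 F [ 0.2  0.1 -0.7]
  xyz [  0.1   0.9 -45. ] rot [-0.01  0.   -0.31] Rx rows ~0.9
```

View pics/o6.png

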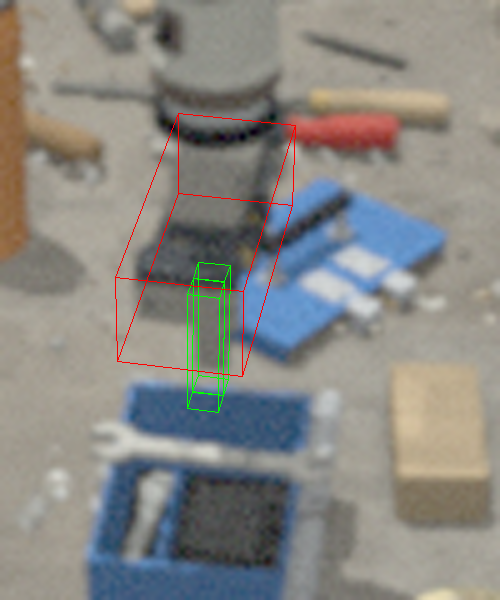

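```bash
python3 -c "
from h import *
c=cam('side')['color'][160:225,255:325]
c=np.clip(255*(c/255)**.45,0,255).astype(np.uint8)
cv2.imwrite('pics/o7.png',cv2.resize(c,None,fx=9,fy=9,interpolation=cv2.INTER_CUBIC))"
```

```text
(no output)
```

View pics/o7.png

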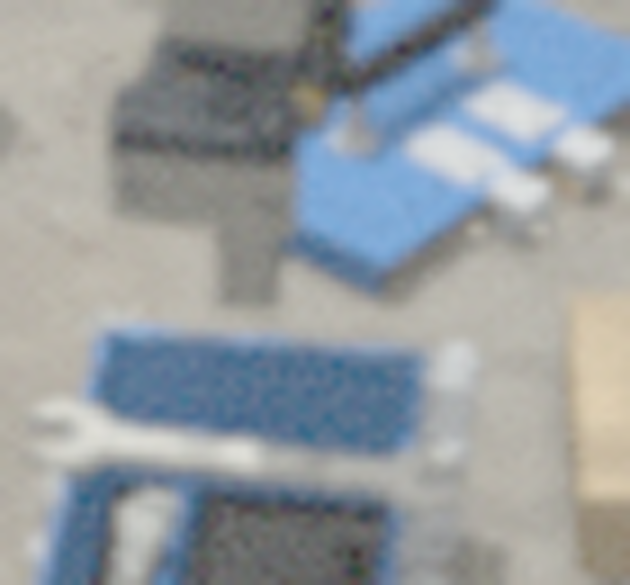

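```bash
python3 -m handwheel '[{"xyz":[0,-1,0],"rotation":[0,0,0],"fingers":0.4},{"xyz":[0,-1,0],"rotation":[0,0,0],"fingers":0.4},{"xyz":[0,-1,0],"rotation":[0,0,0],"fingers":0.4},{"xyz":[0,-1,0],"rotation":[0,0,0],"fingers":0.4},{"xyz":[0,-1,20],"rotation":[0,0,0],"fingers":0.4},{"xyz":[0,-1,50],"rotation":[0,0,0],"fingers":0.4},{"xyz":[0,-1,65],"rotation":[0,0,0],"fingers":0.4},{"xyz":[0,-1,65],"rotation":[0,0,0],"fingers":0.4}]'
python3 -m handwheel '[{"xyz":[0,0,8],"rotation":[0,0,0],"fingers":0.4},{"xyz":[0,0,14],"rotation":[0,0,0],"fingers":0.4},{"xyz":[0,0,14],"rotation":[0,0,0],"fingers":0.4}]'
python3 -c "
from h import *
rows_to([.523,.062,.2],-97.5)
c=cam('side')['color'][170:235,255:325]
c=np.clip(255*(c/255)**.45,0,255).astype(np.uint8)
cv2.imwrite('pics/o8.png',cv2.resize(c,None,fx=9,fy=9,interpolation=cv2.INTER_CUBIC))"
```

```text
time_s: 5.65
eef_pos: [0.5227, 0.062, 0.0877]
orientation: [-0.657, 0.754, 0.002, -0.002]
ft_force: [-0.4, -0.2, -1.4]
opening: 0.0556
time_s: 5.95
eef_pos: [0.5248, 0.0618, 0.0761]
orientation: [-0.657, 0.754, 0.0, -0.0]
ft_force: [0.3, 0.4, 0.4]
opening: 0.0552
t 5.95 pos [0.5248 0.0618 0.0761] th -97.8 open 0.0552 F [0.3 0.4 0.4]
  xyz [ 1.000e-01  1.900e+00 -1.239e+02] rot [ 0.02  0.   -0.31] Rx rows ~2.5
```

View pics/o8.png

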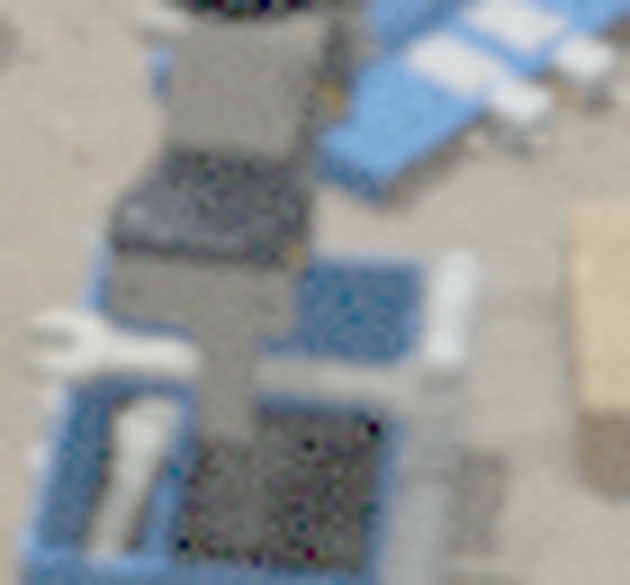

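```bash
python3 -c "
from h import *
S=cam('side')
for row,y0 in ((193.4,.062),(193.4,.08),(218.9,.09),(218.9,.108)):
  print(row,y0,[z for z in np.arange(.03,.2,.002) if abs(proj(S,[.522,y0,z])[0,1]-row)<.26])
"
python3 -m handwheel '[{"xyz":[0,0,0],"rotation":[0,0,0],"fingers":0.8},{"xyz":[0,0,0],"rotation":[0,0,0],"fingers":1},{"xyz":[0,0,0],"rotation":[0,0,0],"fingers":1},{"xyz":[0,0,0],"rotation":[0,0,0],"fingers":1},{"xyz":[0,0,0],"rotation":[0,0,0],"fingers":1},{"xyz":[0,0,0],"rotation":[0,0,0],"fingers":1},{"xyz":[0,0,0],"rotation":[0,0,0],"fingers":1},{"xyz":[0,0,0],"rotation":[0,0,0],"fingers":1}]' 30
```

```text
193.4 0.062 [np.float64(0.16000000000000011)]
193.4 0.08 [np.float64(0.17200000000000013)]
218.9 0.09 [np.float64(0.07800000000000004)]
218.9 0.108 [np.float64(0.09200000000000005)]
time_s: 6.85
eef_pos: [0.5249, 0.0618, 0.0764]
orientation: [-0.657, 0.754, -0.0, -0.0]
ft_force: [-0.6, 0.4, 0.3]
opening: 0.0138
```

```bash
python3 -m handwheel '[{"xyz":[0,0,-15],"rotation":[0,0,0],"fingers":1},{"xyz":[0,0,-40],"rotation":[0,0,0],"fingers":1},{"xyz":[0,0,-60],"rotation":[0,0,0],"fingers":1},{"xyz":[0,0,-70],"rotation":[0,0,0],"fingers":1},{"xyz":[0,0,-70],"rotation":[0,0,0],"fingers":1}]' 30
python3 -c "
from h import *
rows_to([.511,.076,.145],-4.5)
c=cam('side')['color'][140:235,245:335]
c=np.clip(255*(c/255)**.45,0,255).astype(np.uint8)
cv2.imwrite('pics/o9.png',cv2.resize(c,None,fx=6.3,fy=6.3,interpolation=cv2.INTER_CUBIC))"
```

```text
time_s: 7.35
eef_pos: [0.5259, 0.0617, 0.1475]
orientation: [-0.657, 0.754, -0.001, 0.001]
ft_force: [0.5, 0.1, -1.8]
opening: 0.0136
t 7.35 pos [0.5259 0.0617 0.1475] th -97.8 open 0.0136 F [ 0.5  0.1 -1.8]
  xyz [-12.1  16.7   2.5] rot [ -0.12  -0.12 -93.31] Rx rows ~10.9
```

View pics/o9.png

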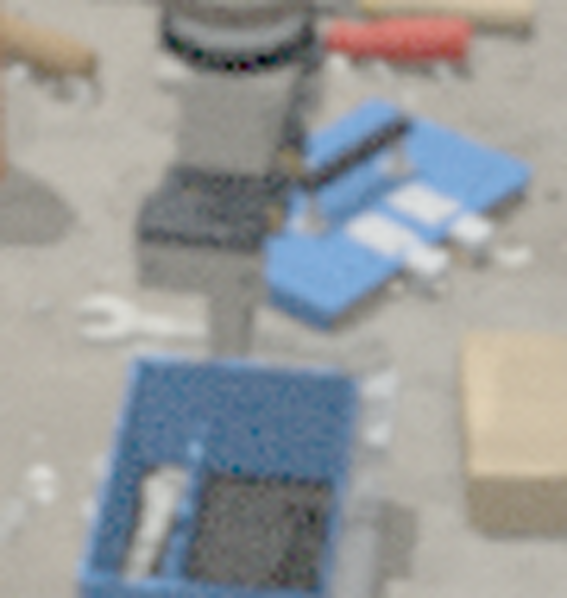

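```bash
python3 -m handwheel '[{"xyz":[-12,17,0],"rotation":[0,0,-8],"fingers":1},{"xyz":[-12,17,0],"rotation":[0,0,-16],"fingers":1},{"xyz":[-12,17,0],"rotation":[0,0,-24],"fingers":1},{"xyz":[-12,17,0],"rotation":[0,0,-32],"fingers":1},{"xyz":[-12,17,0],"rotation":[0,0,-40],"fingers":1},{"xyz":[-12,17,0],"rotation":[0,0,-48],"fingers":1},{"xyz":[-12,17,0],"rotation":[0,0,-56],"fingers":1},{"xyz":[-12,17,0],"rotation":[0,0,-64],"fingers":1}]' 30
python3 -m handwheel '[{"xyz":[0,0,0],"rotation":[0,0,-8],"fingers":1},{"xyz":[0,0,0],"rotation":[0,0,-16],"fingers":1},{"xyz":[0,0,0],"rotation":[0,0,-24],"fingers":1},{"xyz":[0,0,0],"rotation":[0,0,-29],"fingers":1},{"xyz":[0,0,0],"rotation":[0,0,-29],"fingers":1},{"xyz":[0,0,0],"rotation":[0,0,-29],"fingers":1}]' 30
python3 -c "
from h import *
rows_to([.511,.076,.145],-4.5)
def sv(n,b,k,o):
  c=cam(n)['color'][b[1]:b[3],b[0]:b[2]]
  c=np.clip(255*(c/255)**.6,0,255).astype(np.uint8)
  cv2.imwrite(o,cv2.resize(c,None,fx=k,fy=k,interpolation=cv2.INTER_CUBIC))
sv('side',(245,140,345,250),5.4,'pics/c1.png');sv('top',(190,150,340,270),5,'pics/c2.png')"
```

```text
time_s: 8.2
eef_pos: [0.5085, 0.0761, 0.1444]
orientation: [0.958, -0.288, -0.002, 0.0]
ft_force: [-0.1, 0.6, -0.4]
opening: 0.0139
time_s: 8.8
eef_pos: [0.509, 0.0761, 0.1452]
orientation: [0.999, -0.043, -0.001, -0.0]
ft_force: [0.4, -0.4, -0.8]
opening: 0.0136
t 8.80 pos [0.509  0.0761 0.1452] th -4.9 open 0.0136 F [ 0.4 -0.4 -0.8]
  xyz [ 2.  -0.1  0.2] rot [-0.    0.12 -0.44] Rx rows ~0.1
```

View pics/c1.png

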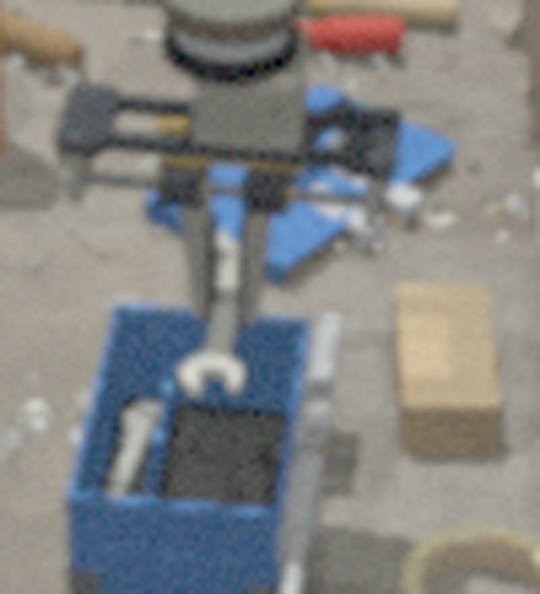

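View pics/c2.png

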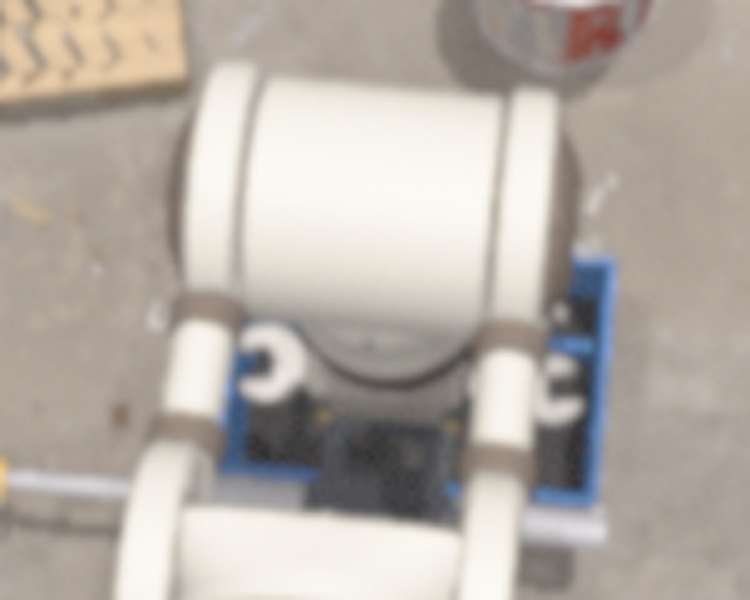

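```bash
python3 -c "
from h import *
T=cam('top');S=cam('side')
z=.155
a=back(T,[190+238/5,150+365/5],z);b=back(T,[190+585/5,150+390/5],z);print(a,b,(a+b)/2,b-a)
print(back(S,[245+210/5.4,140+392/5.4],z))
a=np.radians(-4.48)
print('target',pose2(.5296,.0747,a,[-.018,0,0]))
"
```

```text
[0.51360838 0.15472392 0.155     ] [ 0.50373026 -0.00721793  0.155     ] [0.50866932 0.07375299 0.155     ] [-0.00987812 -0.16194185  0.        ]
[0.51053695 0.15343441 0.155     ]
target [[0.511655 0.076106 0.      ]]
```

```bash
python3 -c "
from h import *
T=cam('top');S=cam('side')
from scipy.optimize import brentq
for row in (140+195/5.4,140+205/5.4,140+320/5.4):
  print(row,[(y,round(brentq(lambda z:proj(S,[.509,y,z])[0,1]-row,0,.5),3)) for y in (.066,.076,.086,.113)])
overlay(T,'pics/d.png',(190,150,340,270),5);overlay(S,'pics/d2.png',(245,140,345,250),5.4)
"
```

```text
176.11111111111111 [(0.066, 0.229), (0.076, 0.236), (0.086, 0.243), (0.113, 0.261)]
177.96296296296296 [(0.066, 0.222), (0.076, 0.229), (0.086, 0.236), (0.113, 0.255)]
199.25925925925924 [(0.066, 0.14), (0.076, 0.147), (0.086, 0.155), (0.113, 0.175)]
```

View pics/d2.png

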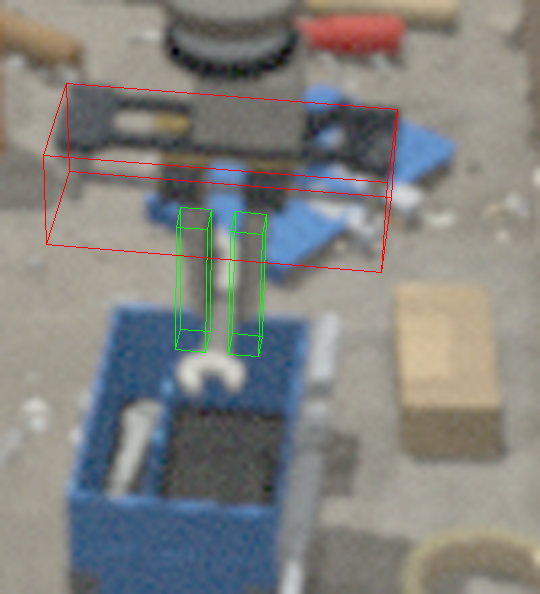

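```bash
python3 -m handwheel '[{"xyz":[3,-2,0],"rotation":[0,0,0],"fingers":1},{"xyz":[3,-2,25],"rotation":[0,0,0],"fingers":1},{"xyz":[3,-2,60],"rotation":[0,0,0],"fingers":1},{"xyz":[3,-2,90],"rotation":[0,0,0],"fingers":1},{"xyz":[3,-2,115],"rotation":[0,0,0],"fingers":1},{"xyz":[3,-2,115],"rotation":[0,0,0],"fingers":1},{"xyz":[3,-2,115],"rotation":[0,0,0],"fingers":1}]' 30
python3 -c "
from h import *
rows_to([.511,.076,.145],-4.5)
S=cam('side');overlay(S,'pics/d3.png',(245,140,345,250),5.4)
"
```

```text
time_s: 9.8
eef_pos: [0.5132, 0.0778, 0.0318]
orientation: [0.999, -0.042, -0.0, -0.0]
ft_force: [0.7, 0.0, -0.5]
opening: 0.0136
t 9.80 pos [0.5132 0.0778 0.0318] th -4.8 open 0.0136 F [ 0.7  0.  -0.5]
  xyz [  -2.     2.  -113.2] rot [-0.    0.   -0.32] Rx rows ~2.3
```

View pics/d3.png

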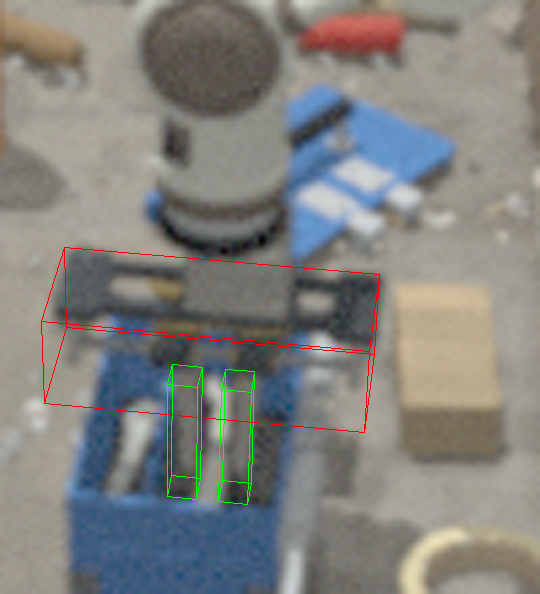

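```bash
python3 -m handwheel '[{"xyz":[0,0,6],"rotation":[0,0,0],"fingers":1},{"xyz":[0,0,11],"rotation":[0,0,0],"fingers":1},{"xyz":[0,0,11],"rotation":[0,0,0],"fingers":1}]' 30
python3 -m handwheel '[{"xyz":[0,0,3],"rotation":[0,0,0],"fingers":1},{"xyz":[0,0,6],"rotation":[0,0,0],"fingers":1},{"xyz":[0,0,6],"rotation":[0,0,0],"fingers":1}]' 30
python3 -c "
from h import *
rows_to([.511,.076,.145],-4.5)
S=cam('side');overlay(S,'pics/d4.png',(245,140,345,250),5.4)
"
```

```text
time_s: 10.15
eef_pos: [0.5126, 0.0778, 0.0201]
orientation: [0.999, -0.042, -0.0, -0.0]
ft_force: [-0.2, 0.2, -0.9]
opening: 0.0138
time_s: 10.45
eef_pos: [0.5125, 0.0778, 0.0139]
orientation: [0.999, -0.042, -0.0, -0.0]
ft_force: [0.1, -0.3, -0.8]
opening: 0.0134
t 10.45 pos [0.5125 0.0778 0.0139] th -4.8 open 0.0134 F [ 0.1 -0.3 -0.8]
  xyz [  -1.4    1.9 -131.1] rot [ 0.    0.05 -0.31] Rx rows ~2.6
```

View pics/d4.png

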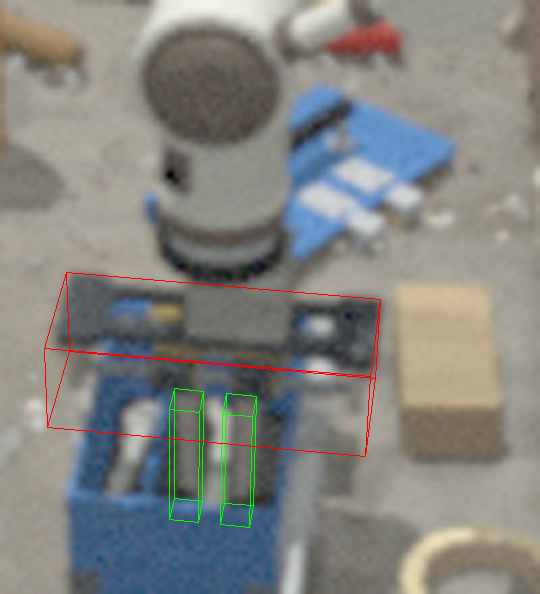

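```bash
python3 -m handwheel '[{"xyz":[0,0,2],"rotation":[0,0,0],"fingers":1},{"xyz":[0,0,3],"rotation":[0,0,0],"fingers":1},{"xyz":[0,0,3],"rotation":[0,0,0],"fingers":1}]' 30
python3 -m handwheel '[{"xyz":[0,0,2],"rotation":[0,0,0],"fingers":1},{"xyz":[0,0,2],"rotation":[0,0,0],"fingers":1}]' 30
python3 -m handwheel '[{"xyz":[0,0,2],"rotation":[0,0,0],"fingers":1},{"xyz":[0,0,2],"rotation":[0,0,0],"fingers":1}]' 30
```

```text
time_s: 10.8
eef_pos: [0.5127, 0.0778, 0.0112]
orientation: [0.999, -0.042, -0.0, -0.0]
ft_force: [0.1, 0.4, -1.0]
opening: 0.0137
time_s: 11.0
eef_pos: [0.5127, 0.0778, 0.0091]
orientation: [0.999, -0.042, -0.0, -0.0]
ft_force: [0.3, 0.6, -0.7]
opening: 0.0138
time_s: 11.2
eef_pos: [0.5127, 0.0778, 0.0071]
orientation: [0.999, -0.042, -0.0, -0.0]
ft_force: [-0.1, 0.2, -1.3]
opening: 0.0134
```

```bash
python3 -m handwheel '[{"xyz":[0,0,2],"rotation":[0,0,0],"fingers":1},{"xyz":[0,0,2],"rotation":[0,0,0],"fingers":1}]' 30
python3 -m handwheel '[{"xyz":[0,0,2],"rotation":[0,0,0],"fingers":1},{"xyz":[0,0,2],"rotation":[0,0,0],"fingers":1}]' 30
```

```text
time_s: 11.4
eef_pos: [0.5127, 0.0778, 0.0051]
orientation: [0.999, -0.042, -0.0, -0.0]
ft_force: [-0.2, 0.5, -1.2]
opening: 0.0135
time_s: 11.6
eef_pos: [0.5126, 0.0778, 0.0031]
orientation: [0.999, -0.042, -0.0, -0.0]
ft_force: [-0.8, -0.3, -1.7]
opening: 0.0136
```

```bash
python3 -m handwheel '[{"xyz":[0,0,0],"rotation":[0,0,0],"fingers":0.8},{"xyz":[0,0,0],"rotation":[0,0,0],"fingers":0.72},{"xyz":[0,0,0],"rotation":[0,0,0],"fingers":0.7},{"xyz":[0,0,0],"rotation":[0,0,0],"fingers":0.7}]' 30
python3 -m handwheel '[{"xyz":[0,0,-15],"rotation":[0,0,0],"fingers":0.7},{"xyz":[0,0,-40],"rotation":[0,0,0],"fingers":0.7},{"xyz":[0,0,-80],"rotation":[0,0,0],"fingers":0.7},{"xyz":[0,0,-120],"rotation":[0,0,0],"fingers":0.6},{"xyz":[0,0,-150],"rotation":[0,0,0],"fingers":0.4},{"xyz":[0,0,-180],"rotation":[0,0,0],"fingers":0.4},{"xyz":[0,0,-190],"rotation":[0,0,0],"fingers":0.4}]' 30
python3 -c "
from h import *
th=np.radians(-37.85)
print(pose2(.4640,-.2755,th,[.002,0,0]))
rows_to([.466,-.276,.21],-37.85)
S=cam('side');overlay(S,'pics/d5.png',(245,140,345,250),5.4)
overlay(cam('top'),'pics/d6.png',(190,150,340,270),5)
"
```

```text
time_s: 12.0
eef_pos: [0.5131, 0.0777, 0.0035]
orientation: [0.999, -0.042, 0.0, 0.0]
ft_force: [-0.1, -0.2, 0.2]
opening: 0.0272
time_s: 12.7
eef_pos: [0.5148, 0.0777, 0.197]
orientation: [0.999, -0.042, 0.003, 0.0]
ft_force: [0.8, -0.0, 0.8]
opening: 0.0547
[[ 0.46557924 -0.27672719  0.        ]]
t 12.70 pos [0.5148 0.0777 0.197 ] th -4.8 open 0.0547 F [ 0.8 -0.   0.8]
  xyz [-18.9 356.5 -13.1] rot [-0.11 -0.35 33.04] Rx rows ~7.1
```

View pics/d5.png

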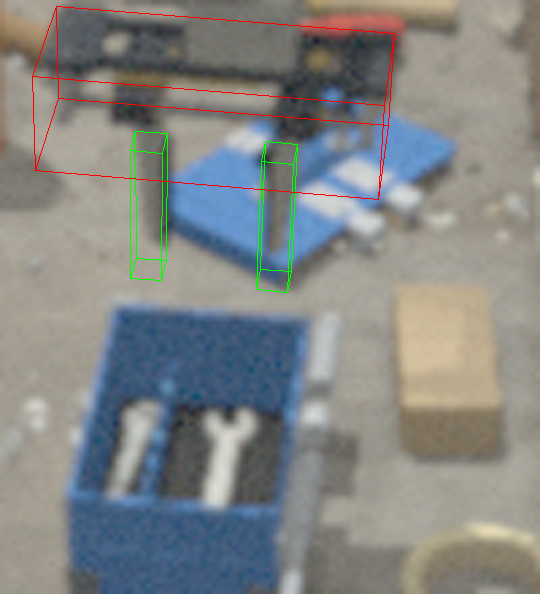

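View pics/d6.png

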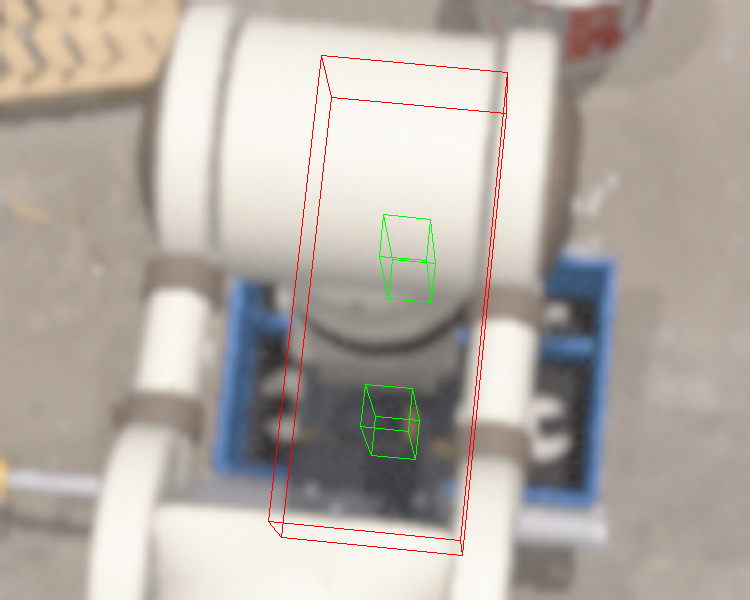

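```bash
python3 -m handwheel '[{"xyz":[-19,356,-10],"rotation":[0,0,33],"fingers":0.4},{"xyz":[-19,356,-10],"rotation":[0,0,33],"fingers":0.4},{"xyz":[-19,356,-10],"rotation":[0,0,33],"fingers":0.4},{"xyz":[-19,356,-10],"rotation":[0,0,33],"fingers":0.4},{"xyz":[-19,356,-10],"rotation":[0,0,33],"fingers":0.4},{"xyz":[-19,356,-10],"rotation":[0,0,33],"fingers":0.4},{"xyz":[-19,356,-10],"rotation":[0,0,33],"fingers":0.4},{"xyz":[-19,356,-10],"rotation":[0,0,33],"fingers":0.4}]'
python3 -m handwheel '[{"xyz":[0,0,0],"rotation":[0,0,0],"fingers":0.4},{"xyz":[0,0,0],"rotation":[0,0,0],"fingers":0.4}]'
python3 -c "
from h import *
rows_to([.4656,-.2767,.100],-37.85)"
```

```text
time_s: 13.6
eef_pos: [0.4619, -0.2794, 0.2008]
orientation: [0.945, -0.327, -0.002, 0.0]
ft_force: [-0.0, 0.9, 0.2]
opening: 0.0548
time_s: 13.8
eef_pos: [0.4637, -0.2737, 0.2018]
orientation: [0.946, -0.324, -0.001, -0.001]
ft_force: [0.2, -0.2, 1.2]
opening: 0.0552
t 13.80 pos [ 0.4637 -0.2737  0.2018] th -37.8 open 0.0552 F [ 0.2 -0.2  1.2]
  xyz [  3.6   1.3 101.8] rot [-0.05  0.17  0.07] Rx rows ~2.0
```

```bash
python3 -m handwheel '[{"xyz":[4,1,20],"rotation":[0,0,0],"fingers":0.4},{"xyz":[4,1,60],"rotation":[0,0,0],"fingers":0.4},{"xyz":[4,1,100],"rotation":[0,0,0],"fingers":0.4},{"xyz":[4,1,120],"rotation":[0,0,0],"fingers":0.4},{"xyz":[4,1,120],"rotation":[0,0,0],"fingers":0.4}]'
python3 -c "
from h import *
rows_to([.4656,-.2767,.032],-37.85)
S=cam('side');overlay(S,'pics/e1.png',(240,90,360,200),5)
overlay(cam('top'),'pics/e2.png',(340,180,470,300),5)
"
```

```text
time_s: 14.3
eef_pos: [0.4646, -0.2744, 0.0793]
orientation: [0.946, -0.323, -0.004, -0.002]
ft_force: [0.3, 0.2, -0.8]
opening: 0.0549
t 14.30 pos [ 0.4646 -0.2744  0.0793] th -37.7 open 0.0549 F [ 0.3  0.2 -0.8]
  xyz [ 2.6  1.3 47.3] rot [-0.06  0.48  0.19] Rx rows ~0.9
```

View pics/e1.png

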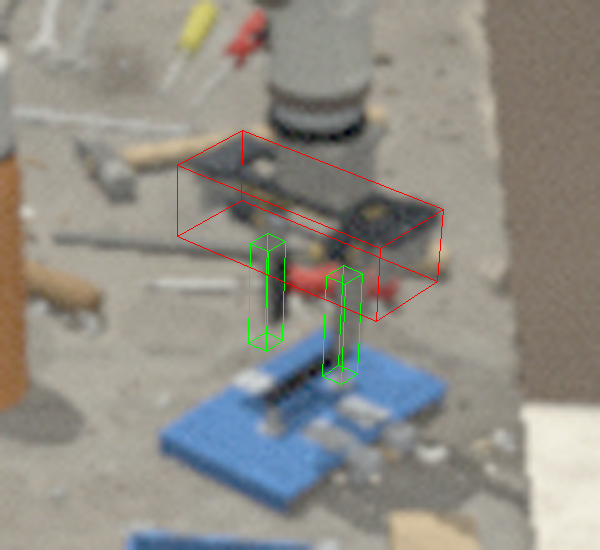

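View pics/e2.png

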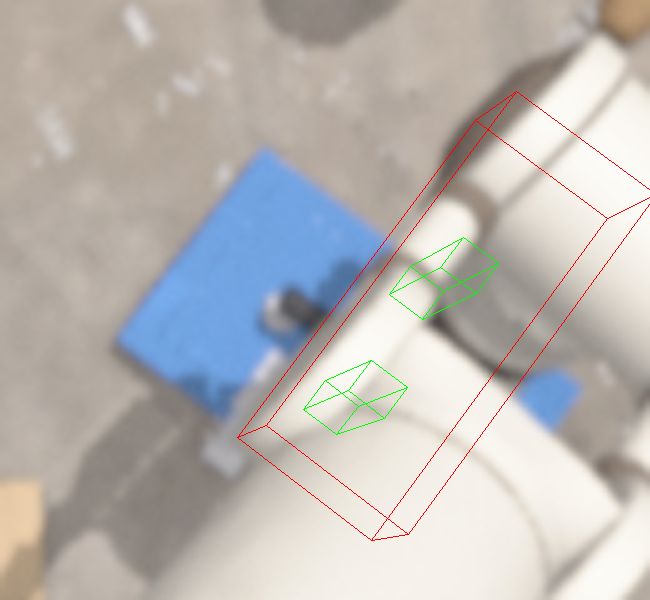

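```bash
python3 -m handwheel '[{"xyz":[2,1,20],"rotation":[0,0,0],"fingers":0.4},{"xyz":[2,1,38],"rotation":[0,0,0],"fingers":0.4},{"xyz":[2,1,45],"rotation":[0,0,0],"fingers":0.4},{"xyz":[2,1,45],"rotation":[0,0,0],"fingers":0.4}]'
python3 -c "
from h import *
rows_to([.4656,-.2767,.032],-37.85)
S=cam('side');overlay(S,'pics/e3.png',(240,90,360,200),5)
"
```

```text
time_s: 14.8
eef_pos: [0.4679, -0.2804, 0.0389]
orientation: [0.946, -0.324, 0.0, 0.0]
ft_force: [0.1, -0.1, -0.1]
opening: 0.0551
t 14.80 pos [ 0.4679 -0.2804  0.0389] th -37.8 open 0.0551 F [ 0.1 -0.1 -0.1]
  xyz [-4.1 -1.5  6.9] rot [-0.   -0.02  0.07] Rx rows ~0.2
```

View pics/e3.png

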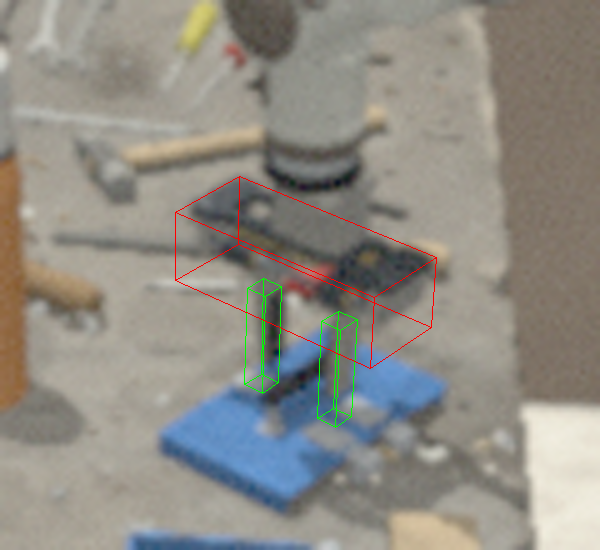

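```bash
python3 -m handwheel '[{"xyz":[-4,-1,6],"rotation":[0,0,0],"fingers":0.4},{"xyz":[-4,-1,6],"rotation":[0,0,0],"fingers":0.7},{"xyz":[-4,-1,6],"rotation":[0,0,0],"fingers":0.9},{"xyz":[-4,-1,6],"rotation":[0,0,0],"fingers":1},{"xyz":[-4,-1,6],"rotation":[0,0,0],"fingers":1},{"xyz":[-4,-1,6],"rotation":[0,0,0],"fingers":1},{"xyz":[-4,-1,6],"rotation":[0,0,0],"fingers":1},{"xyz":[-4,-1,6],"rotation":[0,0,0],"fingers":1}]' 45
python3 -m handwheel '[{"xyz":[0,0,-10],"rotation":[0,0,0],"fingers":1},{"xyz":[0,0,-35],"rotation":[0,0,0],"fingers":1},{"xyz":[0,0,-70],"rotation":[0,0,0],"fingers":1},{"xyz":[0,0,-110],"rotation":[0,0,0],"fingers":1},{"xyz":[0,0,-145],"rotation":[0,0,0],"fingers":1},{"xyz":[0,0,-160],"rotation":[0,0,0],"fingers":1},{"xyz":[0,0,-160],"rotation":[0,0,0],"fingers":1}]' 45
python3 -c "
from h import *
rows_to([.4656,-.2767,.19],-37.85)
S=cam('side');overlay(S,'pics/e4.png',(240,60,360,170),5)
"
```

```text
time_s: 15.65
eef_pos: [0.4651, -0.2775, 0.0325]
orientation: [0.946, -0.324, 0.0, 0.0]
ft_force: [-0.1, 0.2, 0.3]
opening: 0.0135
time_s: 16.35
eef_pos: [0.4661, -0.2784, 0.1946]
orientation: [0.946, -0.324, 0.002, 0.001]
ft_force: [-0.3, -0.5, -3.5]
opening: 0.0136
t 16.35 pos [ 0.4661 -0.2784  0.1946] th -37.8 open 0.0136 F [-0.3 -0.5 -3.5]
  xyz [-1.4 -1.   4.6] rot [ 0.02 -0.26  0.04] Rx rows ~0.1
```

View pics/e4.png

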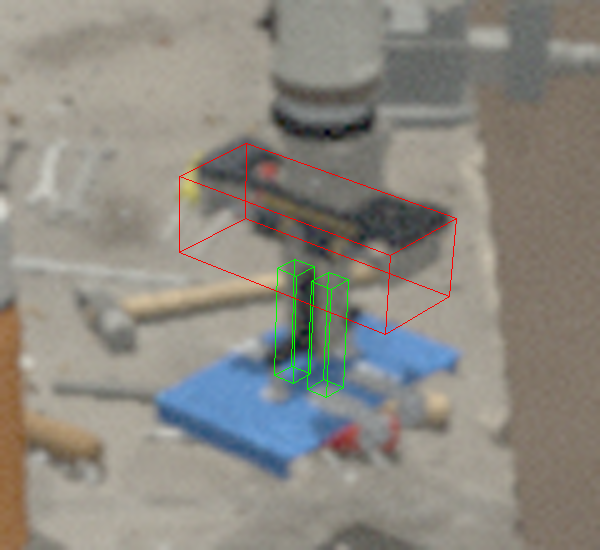

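```bash
python3 -c "
from h import *
rows_to([.531,.0738,.18],-4.48)
"
```

```text
t 16.40 pos [ 0.465  -0.2774  0.1921] th -37.8 open 0.0133 F [-0.2  0.4 -3.8]
  xyz [-163.2 -317.9   12. ] rot [ 1.000e-02 -1.000e-02 -3.333e+01] Rx rows ~7.2
```

```bash
python3 -m handwheel '[{"xyz":[-10,-20,3],"rotation":[0,0,-4],"fingers":1},{"xyz":[-30,-60,6],"rotation":[0,0,-9],"fingers":1},{"xyz":[-50,-100,12],"rotation":[0,0,-14],"fingers":1},{"xyz":[-70,-140,12],"rotation":[0,0,-19],"fingers":1},{"xyz":[-90,-180,12],"rotation":[0,0,-24],"fingers":1},{"xyz":[-110,-220,12],"rotation":[0,0,-29],"fingers":1},{"xyz":[-130,-260,12],"rotation":[0,0,-33.3],"fingers":1},{"xyz":[-145,-290,12],"rotation":[0,0,-33.3],"fingers":1}]' 45
python3 -c "
from h import *
rows_to([.531,.0738,.18],-4.48)
"
```

```text
time_s: 17.2
eef_pos: [0.5263, 0.0435, 0.177]
orientation: [0.999, -0.038, -0.003, -0.001]
ft_force: [0.4, -0.3, -2.7]
opening: 0.0139
t 17.20 pos [0.5263 0.0435 0.177 ] th -4.3 open 0.0139 F [ 0.4 -0.3 -2.7]
  xyz [  2.3 -30.6  -3. ] rot [-0.05  0.32  0.14] Rx rows ~0.6
```

```bash
python3 -m handwheel '[{"xyz":[2,-15,5],"rotation":[0,0,0],"fingers":1},{"xyz":[2,-28,15],"rotation":[0,0,0],"fingers":1},{"xyz":[2,-28,27],"rotation":[0,0,0],"fingers":1},{"xyz":[2,-28,27],"rotation":[0,0,0],"fingers":1},{"xyz":[2,-28,27],"rotation":[0,0,0],"fingers":1}]' 45
python3 -c "
from h import *
rows_to([.531,.0738,.15],-4.48)
S=cam('side');overlay(S,'pics/f1.png',(245,140,345,250),5.4)
overlay(cam('top'),'pics/f2.png',(190,150,340,270),5)
"
```

```text
time_s: 17.7
eef_pos: [0.5318, 0.0671, 0.1522]
orientation: [0.999, -0.04, -0.001, 0.0]
ft_force: [1.2, -0.5, -2.7]
opening: 0.0134
t 17.70 pos [0.5318 0.0671 0.1522] th -4.6 open 0.0134 F [ 1.2 -0.5 -2.7]
  xyz [-1.3 -6.6  2.2] rot [ 0.02  0.12 -0.13] Rx rows ~0.1
```

View pics/f1.png

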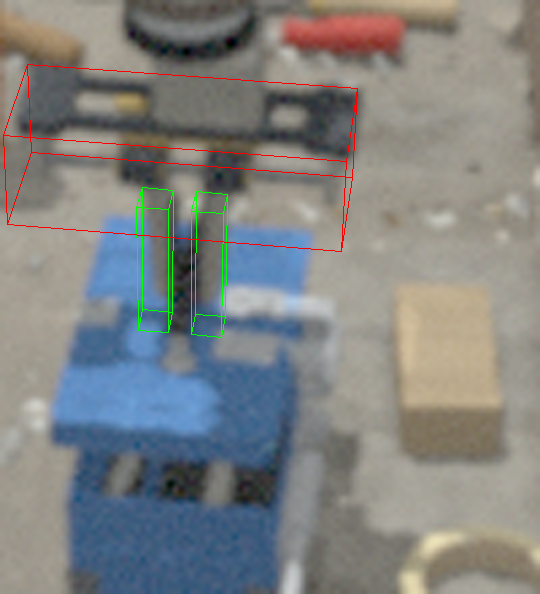

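View pics/f2.png

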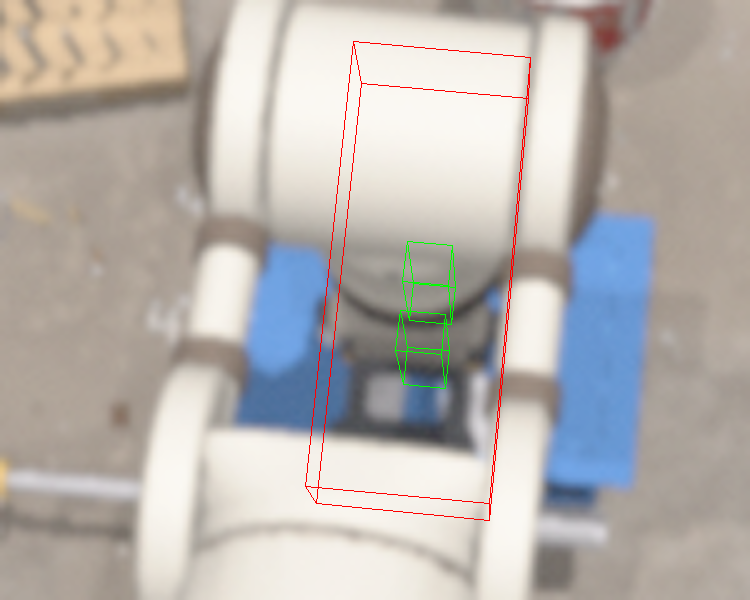

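```bash
python3 -m handwheel '[{"xyz":[0,-6,2],"rotation":[0,0,0],"fingers":1},{"xyz":[0,-6,2],"rotation":[0,0,0],"fingers":1},{"xyz":[0,-6,2],"rotation":[0,0,0],"fingers":1}]' 45
cat >> h.py <<'E'
def lidfit(zoff=-.0135):
    s=state(); L=LID.copy(); L[:,2]=s["eef_pos"][2]+zoff+.003
    S=cam("side"); T=cam("top"); x=Rx=R.from_quat(s["orientation"]).as_matrix()[:,0]; th=np.arctan2(x[1],x[0])
    p0=[s["eef_pos"][0]-.004,s["eef_pos"][1],th]; d=np.array([1e3,1e3,57.2958])
    print("tcp",s["eef_pos"],np.degrees(th))
    for E in ([(0,1),(1,2),(3,0)],[(0,1),(1,2)],[(0,1),(3,0)]):
        p,e,n=fitedges([(S,E)],L,p0,w=4); print("S",E,np.round(p*d,2),round(e,2),n)
    return S,T,L,p
E
python3 -c "
from h import *
S,T,L,p=lidfit()
q=pose2(*p,L); q=np.vstack([q,q[:1]])
cs=np.array([.5254,.0737,np.radians(-4.49)]); c=pose2(*cs,CASE); c=np.vstack([c,c[:1]])
overlay(S,'pics/f3.png',(245,140,345,250),5.4,[q,c])
rows_to([.531,.0738,.15],-4.48)
"
```

```text
time_s: 18.1
eef_pos: [0.5331, 0.0744, 0.1515]
orientation: [0.999, -0.039, 0.0, 0.0]
ft_force: [-0.0, 0.3, -2.8]
opening: 0.0135
tcp [0.53305356 0.07438978 0.15153334] -4.497380564730435
S [(0, 1), (1, 2), (3, 0)] [527.29  76.29  -4.51] 0.28 112
S [(0, 1), (1, 2)] [527.26  75.76  -4.44] 0.28 76
S [(0, 1), (3, 0)] [527.3   76.55  -4.57] 0.25 76
t 18.20 pos [0.533  0.0743 0.1515] th -4.5 open 0.0138 F [ 0.  -0.7 -3.5]
  xyz [-2.   0.7  1.5] rot [ 0.   -0.02 -0.03] Rx rows ~0.1
```

View pics/f3.png

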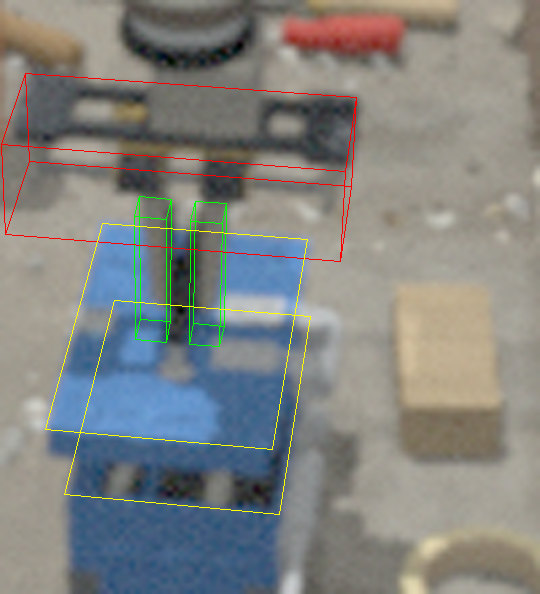

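```bash
python3 -m handwheel '[{"xyz":[-2,1.5,10],"rotation":[0,0,0],"fingers":1},{"xyz":[-2,1.5,22],"rotation":[0,0,0],"fingers":1},{"xyz":[-2,1.5,29],"rotation":[0,0,0],"fingers":1},{"xyz":[-2,1.5,29],"rotation":[0,0,0],"fingers":1},{"xyz":[-2,1.5,29],"rotation":[0,0,0],"fingers":1}]' 45
python3 -c "
from h import *
S,T,L,p=lidfit()
rows_to([.531,.0728,.0985],-4.48)
def sv(f,b,k,o):
  c=f['color'][b[1]:b[3],b[0]:b[2]]
  c=np.clip(255*(c/255)**.6,0,255).astype(np.uint8)
  cv2.imwrite(o,cv2.resize(c,None,fx=k,fy=k,interpolation=cv2.INTER_CUBIC))
sv(S,(250,180,320,255),8,'pics/g1.png');sv(T,(190,170,340,270),5,'pics/g2.png')
"
```

```text
time_s: 18.7
eef_pos: [0.5306, 0.073, 0.1219]
orientation: [0.999, -0.039, -0.0, -0.0]
ft_force: [0.8, 0.2, -3.0]
opening: 0.0138
tcp [0.53062365 0.07300743 0.12193747] -4.513557279163111
S [(0, 1), (1, 2), (3, 0)] [524.86  74.31  -4.62] 0.26 114
S [(0, 1), (1, 2)] [524.79  73.37  -4.62] 0.25 74
S [(0, 1), (3, 0)] [524.94  74.83  -4.57] 0.21 79
t 18.80 pos [0.5312 0.073  0.1228] th -4.5 open 0.0136 F [ 0.1 -0.2 -3.4]
  xyz [-0.3  0.2 24.3] rot [-0.   -0.05 -0.03] Rx rows ~0.5
```

View pics/g1.png

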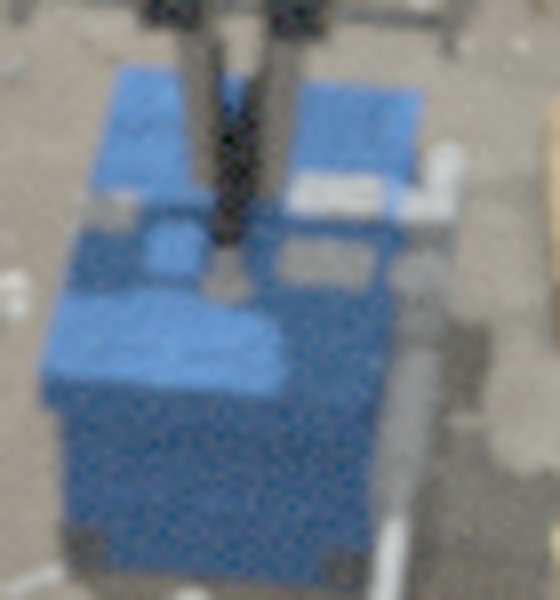

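View pics/g2.png

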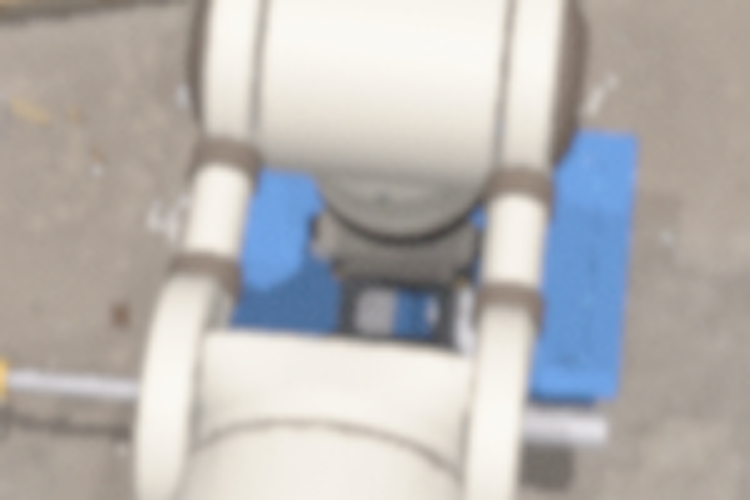

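```bash
python3 -c "
from h import *
s=state();L=LID.copy();L[:,2]=s['eef_pos'][2]-.0105
T=cam('top');p=np.array([.529,.0745,np.radians(-4.5)])
ch=blue(T['color'])
for i,j,lo,hi in((1,2,.1,.9),(0,1,.88,.98)):
  q=pose2(*p,L);o,n=edgepts(T,ch,q[i],q[j],w=5,lo=lo,hi=hi)
  m=np.median(o[:,0]);b=proj(T,q[i])[0]
  g=[(proj(T,pose2(*(p+e),L[i]))[0]-b)@n/1e-3 for e in np.eye(3)[:2]*1e-3]
  print(i,j,m,np.std(o[:,0]),'px/mm',g)
"
```

```text
1 2 -0.40000000000001634 0.10813764376941046 px/mm [np.float64(32.04614756334097), np.float64(407.25148584604034)]
0 1 -0.40000000000001634 0.09051933495115803 px/mm [np.float64(-394.1786335234928), np.float64(31.02758354528148)]
```

```bash
python3 -m handwheel '[{"xyz":[0,0,4],"rotation":[0,0,0],"fingers":1},{"xyz":[0,0,8],"rotation":[0,0,0],"fingers":1},{"xyz":[0,0,12],"rotation":[0,0,0],"fingers":1},{"xyz":[0,0,12],"rotation":[0,0,0],"fingers":1}]' 45
python3 -m handwheel '[{"xyz":[0,0,3],"rotation":[0,0,0],"fingers":1},{"xyz":[0,0,6],"rotation":[0,0,0],"fingers":1},{"xyz":[0,0,6],"rotation":[0,0,0],"fingers":1}]' 45
```

```text
time_s: 19.25
eef_pos: [0.5302, 0.073, 0.1094]
orientation: [0.999, -0.039, -0.001, -0.0]
ft_force: [-0.7, 0.5, -3.9]
opening: 0.0135
time_s: 19.55
eef_pos: [0.5305, 0.073, 0.1038]
orientation: [0.999, -0.039, -0.0, -0.0]
ft_force: [0.8, -0.4, -3.2]
opening: 0.0134
```

```bash
python3 -m handwheel '[{"xyz":[0,0,2],"rotation":[0,0,0],"fingers":1},{"xyz":[0,0,4],"rotation":[0,0,0],"fingers":1},{"xyz":[0,0,4],"rotation":[0,0,0],"fingers":1}]' 45
python3 -m handwheel '[{"xyz":[0,0,2],"rotation":[0,0,0],"fingers":1},{"xyz":[0,0,2],"rotation":[0,0,0],"fingers":1}]' 45
python3 -c "
from h import *
S,T,L,p=lidfit()
def sv(f,b,k,o):
  c=f['color'][b[1]:b[3],b[0]:b[2]]
  c=np.clip(255*(c/255)**.6,0,255).astype(np.uint8)
  cv2.imwrite(o,cv2.resize(c,None,fx=k,fy=k,interpolation=cv2.INTER_CUBIC))
sv(S,(250,180,320,255),8,'pics/g3.png')"
```

```text
time_s: 19.85
eef_pos: [0.5306, 0.073, 0.1]
orientation: [0.999, -0.039, -0.0, -0.0]
ft_force: [-0.2, -0.1, -2.7]
opening: 0.0128
time_s: 20.05
eef_pos: [0.5311, 0.0729, 0.0985]
orientation: [0.999, -0.039, 0.0, 0.0]
ft_force: [1.3, -0.5, -3.7]
opening: 0.0135
tcp [0.53109719 0.07294239 0.09848584] -4.512109163758166
S [(0, 1), (1, 2), (3, 0)] [525.45  74.48  -4.39] 0.22 112
S [(0, 1), (1, 2)] [525.41  74.14  -4.48] 0.23 73
S [(0, 1), (3, 0)] [525.47  74.68  -4.42] 0.23 77
```

View pics/g3.png

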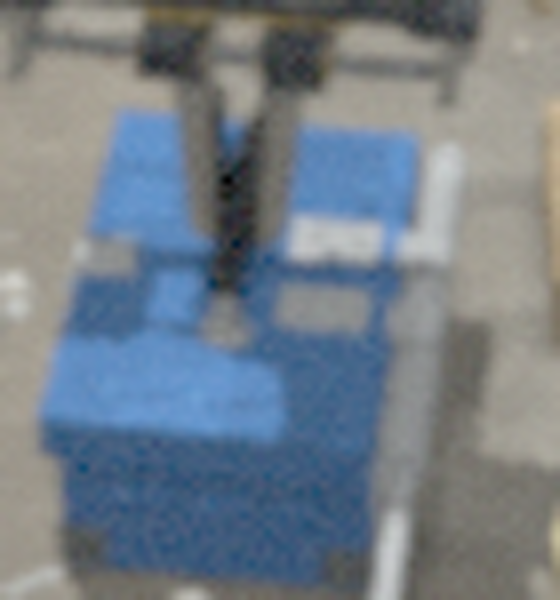

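```bash
python3 -m handwheel '[{"xyz":[0,0,1],"rotation":[0,0,0],"fingers":1},{"xyz":[0,0,1],"rotation":[0,0,0],"fingers":1}]' 45
python3 -m handwheel '[{"xyz":[0,0,1],"rotation":[0,0,0],"fingers":1},{"xyz":[0,0,1],"rotation":[0,0,0],"fingers":1}]' 45
```

```text
time_s: 20.35
eef_pos: [0.5311, 0.073, 0.0984]
orientation: [0.999, -0.039, 0.0, 0.0]
ft_force: [-2.9, -0.4, 4.9]
opening: 0.0133
time_s: 20.55
eef_pos: [0.5311, 0.073, 0.0984]
orientation: [0.999, -0.039, 0.0, 0.0]
ft_force: [-6.4, -0.2, 11.1]
opening: 0.0132
```

```bash
python3 -m handwheel '[{"xyz":[0,0,-1.5],"rotation":[0,0,0],"fingers":1},{"xyz":[0,0,-1.5],"rotation":[0,0,0],"fingers":0.6},{"xyz":[0,0,-1.5],"rotation":[0,0,0],"fingers":0.5},{"xyz":[0,0,-1.5],"rotation":[0,0,0],"fingers":0.5},{"xyz":[0,0,-1.5],"rotation":[0,0,0],"fingers":0.5}]'
python3 -m handwheel '[{"xyz":[0,0,-15],"rotation":[0,0,0],"fingers":0.5},{"xyz":[0,0,-45],"rotation":[0,0,0],"fingers":0.5},{"xyz":[0,0,-90],"rotation":[0,0,0],"fingers":1},{"xyz":[0,0,-120],"rotation":[0,0,0],"fingers":1},{"xyz":[0,0,-120],"rotation":[0,0,0],"fingers":1}]'
python3 -m handwheel '[{"xyz":[-20,-50,0],"rotation":[0,0,0],"fingers":1},{"xyz":[-40,-90,0],"rotation":[0,0,0],"fingers":1},{"xyz":[-50,-140,0],"rotation":[0,0,0],"fingers":1},{"xyz":[-60,-190,0],"rotation":[0,0,0],"fingers":1},{"xyz":[-60,-240,0],"rotation":[0,0,0],"fingers":1},{"xyz":[-60,-260,0],"rotation":[0,0,0],"fingers":1},{"xyz":[-60,-260,0],"rotation":[0,0,0],"fingers":1}]'
python3 -c "
from h import *
rows_to([.48,.34,.15],-4.5)
S=cam('side');T=cam('top')
def sv(f,b,k,o):
  c=f['color'][b[1]:b[3],b[0]:b[2]]
  c=np.clip(255*(c/255)**.6,0,255).astype(np.uint8)
  cv2.imwrite(o,cv2.resize(c,None,fx=k,fy=k,interpolation=cv2.INTER_CUBIC))
sv(S,(245,160,345,270),5.4,'pics/g4.png');sv(T,(170,170,330,280),4.8,'pics/g5.png')
L=LID.copy();L[:,2]=.088
d=np.array([1e3,1e3,57.3])
for nm,v in (('T',[(T,[(0,1),(1,2)])]),('S',[(S,[(0,1),(1,2)])]),):
    p,e,n=fitedges(v,L,[.528,.0745,-.078],w=4); print('lid',nm,p*d,e,n)
"
```

```text
time_s: 21.05
eef_pos: [0.5309, 0.073, 0.0978]
orientation: [0.999, -0.039, 0.0, -0.0]
ft_force: [0.5, 0.7, 0.7]
opening: 0.0433
time_s: 21.55
eef_pos: [0.5343, 0.0728, 0.2248]
orientation: [0.999, -0.039, 0.006, 0.0]
ft_force: [0.8, -0.7, -0.5]
opening: 0.0238
time_s: 22.25
eef_pos: [0.4905, 0.3393, 0.2171]
orientation: [0.999, -0.037, -0.001, -0.0]
ft_force: [0.5, -0.9, 0.6]
opening: 0.0001
t 22.25 pos [0.4905 0.3393 0.2171] th -4.3 open 0.0001 F [ 0.5 -0.9  0.6]
  xyz [-10.4   0.1  67.1] rot [0.   0.07 0.21] Rx rows ~1.4
lid T [529.75501448  73.35114369  -4.53443908] 0.1412914623819038 77
lid S [525.15895533  72.33413352  -5.15395988] 0.3098385661603697 63
```

View pics/g4.png

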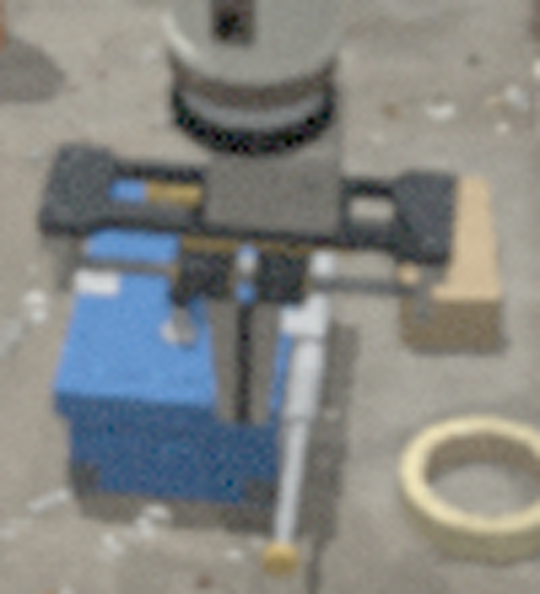

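View pics/g5.png

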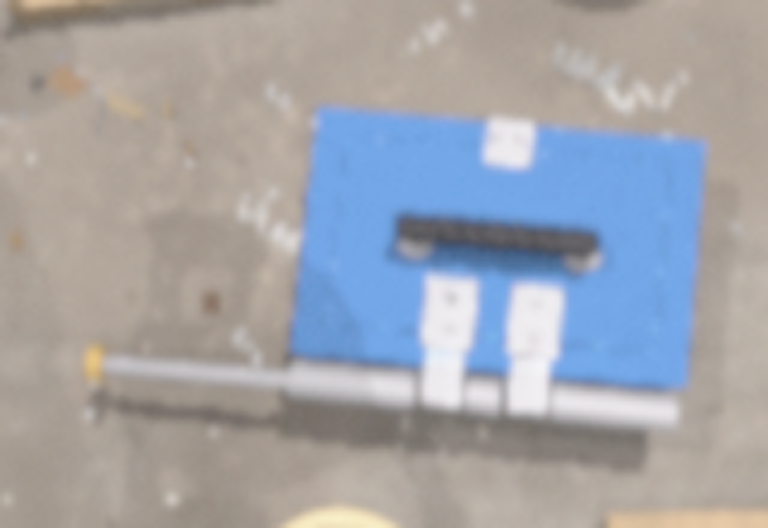

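```bash
python3 -c "
from h import *
T=cam('top');S=cam('side')
print('can',back(T,(135,157),.2),'tape',back(T,(240,295),.025))
px=(170+94/4.8,170+363/4.8); print('head T',back(T,px,.07),'S',back(S,(245+281/5.4,160+557/5.4),.07))
# pin in case frame
c=(.5296,.0747,np.radians(-4.48))
for y in (.1,.108,.205): print(y,pose2(*c,[-.074,y,.076]))
u=np.array([np.sin(np.radians(4.48)),np.cos(np.radians(4.48))])
h=pose2(*c,[-.074,.205,.07])[0]
st=h[:2]+u*.030
print('start tcp',st); rows_to([st[0],st[1],.046],-4.48)
"
```

```text
can [0.6571288  0.39121451 0.2       ] tape [0.35132689 0.15685698 0.025     ]
head T [0.46994543 0.28197336 0.07      ] S [0.46542698 0.28183935 0.07      ]
0.1 [[0.46363721 0.18017469 0.076     ]]
0.108 [[0.46426209 0.18815024 0.076     ]]
0.205 [[0.47183887 0.28485388 0.076     ]]
start tcp [0.4741822  0.31476222]
t 22.45 pos [0.4915 0.3356 0.2176] th -4.6 open 0.0004 F [-0.3  0.1 -0.3]
  xyz [-15.5  22.  171.7] rot [ 0.04  0.03 -0.1 ] Rx rows ~3.5
```

```bash
python3 -m handwheel '[{"xyz":[-17,16,10],"rotation":[0,0,0],"fingers":1},{"xyz":[-17,16,45],"rotation":[0,0,0],"fingers":1},{"xyz":[-17,16,90],"rotation":[0,0,0],"fingers":1},{"xyz":[-17,16,130],"rotation":[0,0,0],"fingers":1},{"xyz":[-17,16,160],"rotation":[0,0,0],"fingers":1},{"xyz":[-17,16,168],"rotation":[0,0,0],"fingers":1},{"xyz":[-17,16,168],"rotation":[0,0,0],"fingers":1}]'
python3 -c "
from h import *
rows_to([.473,.315,.048],-4.48)
S=cam('side');T=cam('top')
def sv(f,b,k,o):
  c=f['color'][b[1]:b[3],b[0]:b[2]]
  c=np.clip(255*(c/255)**.6,0,255).astype(np.uint8)
  cv2.imwrite(o,cv2.resize(c,None,fx=k,fy=k,interpolation=cv2.INTER_CUBIC))
sv(S,(245,190,345,300),5.4,'pics/h1.png');sv(T,(150,170,300,280),5,'pics/h2.png')"
```

```text
time_s: 23.15
eef_pos: [0.4728, 0.321, 0.0492]
orientation: [0.999, -0.04, -0.001, 0.001]
ft_force: [0.2, 0.5, 1.6]
opening: 0.0006
t 23.15 pos [0.4728 0.321  0.0492] th -4.6 open 0.0006 F [0.2 0.5 1.6]
  xyz [0.7 6.  1.2] rot [ 0.06  0.12 -0.11] Rx rows ~0.1
```

View pics/h1.png

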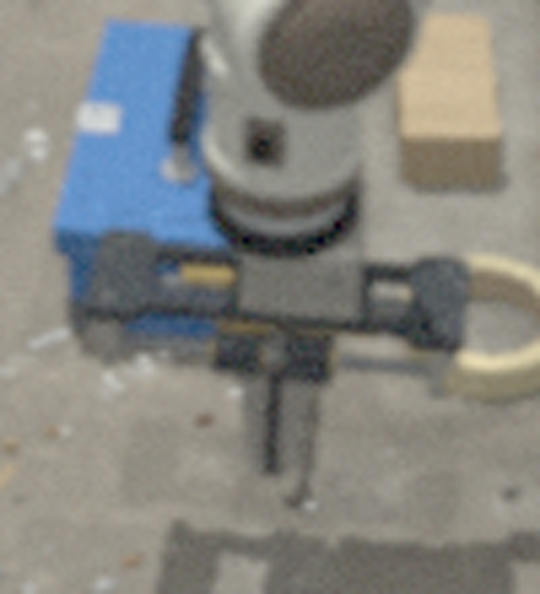

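View pics/h2.png

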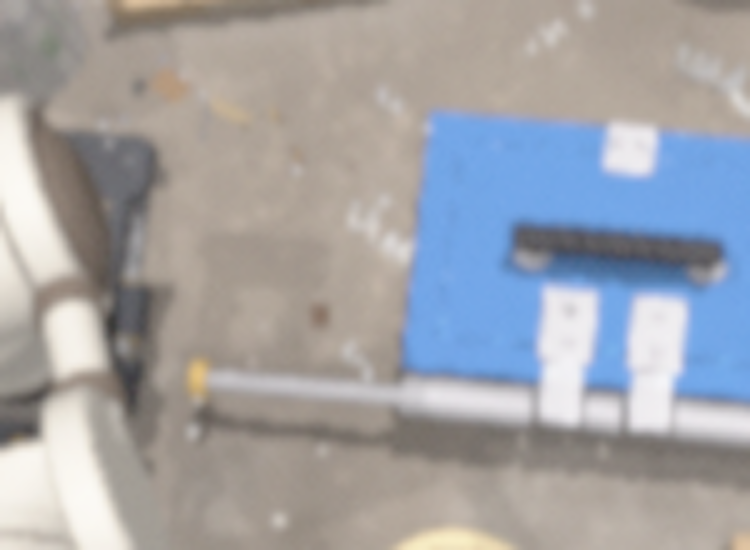

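```bash
python3 -m handwheel '[{"xyz":[0,8,1],"rotation":[0,0,0],"fingers":1},{"xyz":[0,16,1],"rotation":[0,0,0],"fingers":1},{"xyz":[0,20,1],"rotation":[0,0,0],"fingers":1},{"xyz":[0,20,1],"rotation":[0,0,0],"fingers":1}]'
python3 -m handwheel '[{"xyz":[0,4,0],"rotation":[0,0,0],"fingers":1},{"xyz":[0,8,0],"rotation":[0,0,0],"fingers":1},{"xyz":[0,8,0],"rotation":[0,0,0],"fingers":1}]'
python3 -m handwheel '[{"xyz":[0,4,0],"rotation":[0,0,0],"fingers":1},{"xyz":[0,8,0],"rotation":[0,0,0],"fingers":1},{"xyz":[0,8,0],"rotation":[0,0,0],"fingers":1}]'
python3 -c "
from h import *
S=cam('side');T=cam('top')
def sv(f,b,k,o):
  c=f['color'][b[1]:b[3],b[0]:b[2]]
  c=np.clip(255*(c/255)**.6,0,255).astype(np.uint8)
  cv2.imwrite(o,cv2.resize(c,None,fx=k,fy=k,interpolation=cv2.INTER_CUBIC))
sv(S,(245,190,345,300),5.4,'pics/h3.png');sv(T,(150,170,300,280),5,'pics/h4.png')"
```

```text
time_s: 23.65
eef_pos: [0.4719, 0.3017, 0.0493]
orientation: [0.999, -0.04, 0.0, -0.0]
ft_force: [-0.0, 0.1, 0.7]
opening: 0.0003
time_s: 23.95
eef_pos: [0.471, 0.294, 0.0488]
orientation: [0.999, -0.039, -0.0, 0.0]
ft_force: [-0.2, 0.3, -0.2]
opening: 0.0006
time_s: 24.25
eef_pos: [0.4705, 0.2859, 0.0489]
orientation: [0.999, -0.039, 0.0, 0.0]
ft_force: [0.0, 0.8, 1.6]
opening: 0.0005
```

View pics/h4.png

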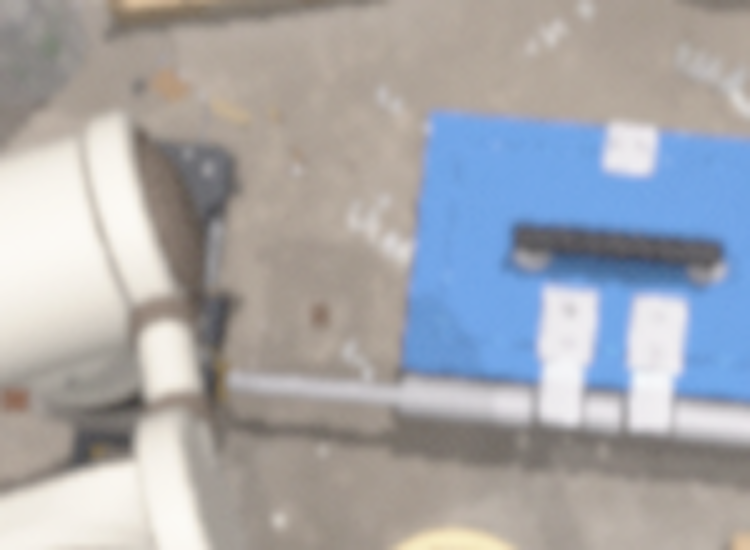

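View pics/h3.png

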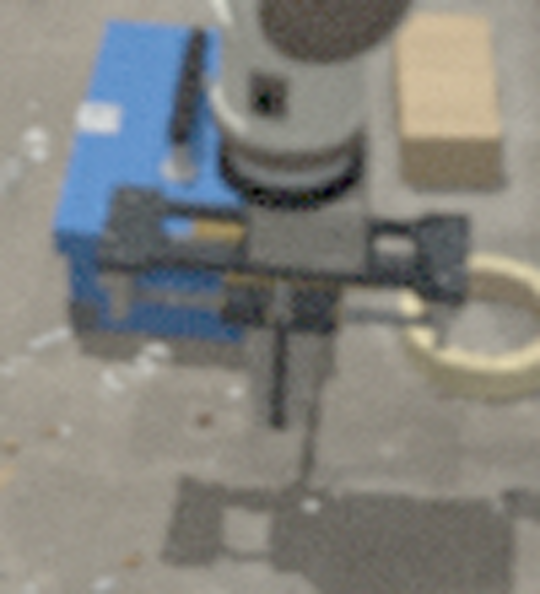

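```bash
for i in 1; do python3 -m handwheel '[{"xyz":[0,4,0],"rotation":[0,0,0],"fingers":1},{"xyz":[0,8,0],"rotation":[0,0,0],"fingers":1},{"xyz":[0,10,0],"rotation":[0,0,0],"fingers":1}]'; done
python3 -m handwheel '[{"xyz":[0,4,0],"rotation":[0,0,0],"fingers":1},{"xyz":[0,8,0],"rotation":[0,0,0],"fingers":1},{"xyz":[0,10,0],"rotation":[0,0,0],"fingers":1}]'
```

```text
time_s: 24.65
eef_pos: [0.4699, 0.2765, 0.0492]
orientation: [0.999, -0.04, 0.0, -0.0]
ft_force: [0.6, 2.7, 1.5]
opening: 0.0005
time_s: 24.95
eef_pos: [0.4688, 0.2659, 0.0488]
orientation: [0.999, -0.039, -0.0, 0.0]
ft_force: [1.0, 2.3, 0.9]
opening: 0.0006
```

```bash
python3 -m handwheel '[{"xyz":[0,4,0],"rotation":[0,0,0],"fingers":1},{"xyz":[0,8,0],"rotation":[0,0,0],"fingers":1},{"xyz":[0,10,0],"rotation":[0,0,0],"fingers":1}]'
```

```text
time_s: 25.25
eef_pos: [0.4677, 0.2557, 0.0485]
orientation: [0.999, -0.04, -0.0, 0.0]
ft_force: [0.6, 0.4, 1.1]
opening: 0.0002
```

Low force; continuing in small pushes.

```bash
python3 -m handwheel '[{"xyz":[0,4,0],"rotation":[0,0,0],"fingers":1},{"xyz":[0,8,0],"rotation":[0,0,0],"fingers":1},{"xyz":[0,10,0],"rotation":[0,0,0],"fingers":1}]'
python3 -c "
from h import *
S=cam('side');T=cam('top')
def sv(f,b,k,o):
  c=f['color'][b[1]:b[3],b[0]:b[2]]
  c=np.clip(255*(c/255)**.6,0,255).astype(np.uint8)
  cv2.imwrite(o,cv2.resize(c,None,fx=k,fy=k,interpolation=cv2.INTER_CUBIC))
sv(T,(150,170,300,280),5,'pics/h5.png')"
```

```text
time_s: 25.55
eef_pos: [0.4671, 0.246, 0.0487]
orientation: [0.999, -0.039, -0.0, 0.0]
ft_force: [-0.5, 0.2, 0.0]
opening: 0.0004
```

View pics/h5.png

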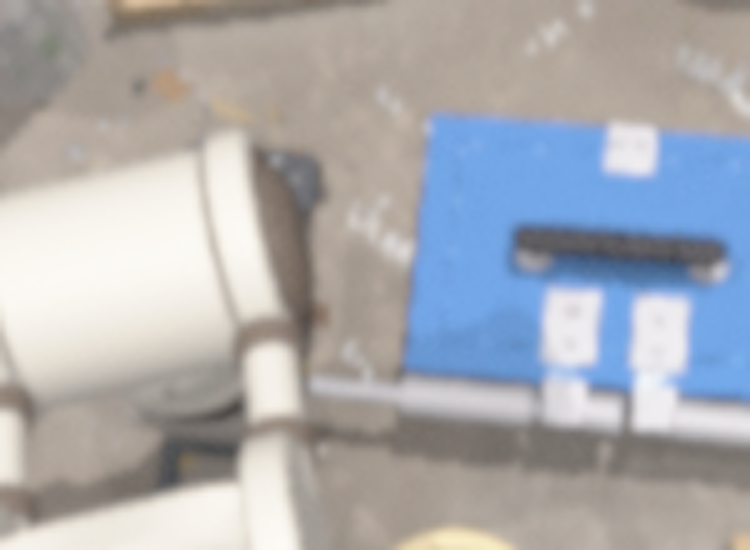

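```bash
python3 -m handwheel '[{"xyz":[0,4,0],"rotation":[0,0,0],"fingers":1},{"xyz":[0,8,0],"rotation":[0,0,0],"fingers":1},{"xyz":[0,10,0],"rotation":[0,0,0],"fingers":1}]'
```

```text
time_s: 25.95
eef_pos: [0.4665, 0.2361, 0.0488]
orientation: [0.999, -0.039, -0.0, 0.0]
ft_force: [0.0, 0.7, 0.0]
opening: 0.0006
```

```bash
python3 -m handwheel '[{"xyz":[0,4,0],"rotation":[0,0,0],"fingers":1},{"xyz":[0,8,0],"rotation":[0,0,0],"fingers":1},{"xyz":[0,10,0],"rotation":[0,0,0],"fingers":1}]'
python3 -c "
from h import *
S=cam('side');T=cam('top')
def sv(f,b,k,o):
  c=f['color'][b[1]:b[3],b[0]:b[2]]
  c=np.clip(255*(c/255)**.6,0,255).astype(np.uint8)
  cv2.imwrite(o,cv2.resize(c,None,fx=k,fy=k,interpolation=cv2.INTER_CUBIC))
sv(T,(190,170,340,280),5,'pics/h6.png')
sv(S,(245,160,345,270),5.4,'pics/h7.png')"
```

```text
time_s: 26.25
eef_pos: [0.4657, 0.2262, 0.0488]
orientation: [0.999, -0.04, -0.0, 0.0]
ft_force: [1.0, 0.3, 0.0]
opening: 0.0006
```

View pics/h6.png

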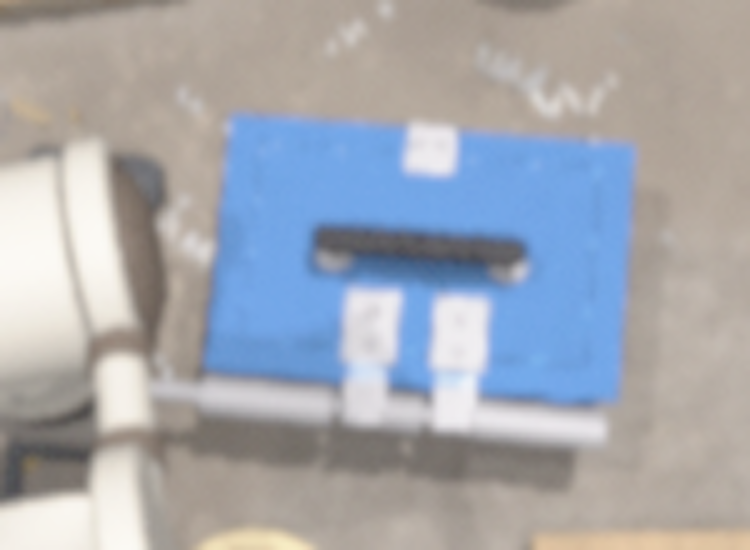

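View pics/h7.png

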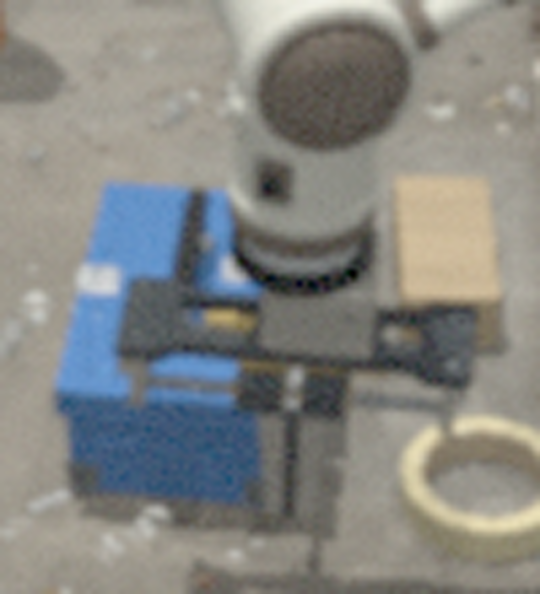

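```bash
python3 -m handwheel '[{"xyz":[0,4,0],"rotation":[0,0,0],"fingers":1},{"xyz":[0,8,0],"rotation":[0,0,0],"fingers":1},{"xyz":[0,10,0],"rotation":[0,0,0],"fingers":1}]'
python3 -m handwheel '[{"xyz":[0,3,0],"rotation":[0,0,0],"fingers":1},{"xyz":[0,6,0],"rotation":[0,0,0],"fingers":1},{"xyz":[0,8,0],"rotation":[0,0,0],"fingers":1}]'
```

```text
time_s: 26.65
eef_pos: [0.4649, 0.2163, 0.0489]
orientation: [0.999, -0.039, 0.0, -0.0]
ft_force: [-0.0, 0.6, 0.5]
opening: 0.0005
time_s: 26.95
eef_pos: [0.4643, 0.2084, 0.0489]
orientation: [0.999, -0.039, 0.0, -0.0]
ft_force: [-0.2, 0.3, 0.6]
opening: 0.0004
```

```bash
python3 -m handwheel '[{"xyz":[0,3,0],"rotation":[0,0,0],"fingers":1},{"xyz":[0,5,0],"rotation":[0,0,0],"fingers":1},{"xyz":[0,5,0],"rotation":[0,0,0],"fingers":1}]'
python3 -m handwheel '[{"xyz":[0,2,0],"rotation":[0,0,0],"fingers":1},{"xyz":[0,3,0],"rotation":[0,0,0],"fingers":1},{"xyz":[0,3,0],"rotation":[0,0,0],"fingers":1}]'
```

```text
time_s: 27.25
eef_pos: [0.4639, 0.2034, 0.0488]
orientation: [0.999, -0.039, -0.0, 0.0]
ft_force: [-0.2, 0.1, 0.4]
opening: 0.0004
time_s: 27.55
eef_pos: [0.4637, 0.2005, 0.0488]
orientation: [0.999, -0.039, -0.0, 0.0]
ft_force: [-0.1, -0.2, -0.1]
opening: 0.0001
```

```bash
python3 -c "
from h import *
S=cam('side');T=cam('top')
def sv(f,b,k,o):
  c=f['color'][b[1]:b[3],b[0]:b[2]]
  c=np.clip(255*(c/255)**.6,0,255).astype(np.uint8)
  cv2.imwrite(o,cv2.resize(c,None,fx=k,fy=k,interpolation=cv2.INTER_CUBIC))
sv(T,(200,220,300,280),8,'pics/i1.png')
sv(S,(260,200,340,280),7,'pics/i2.png')"
```

```text
(no output)
```

View pics/i1.png

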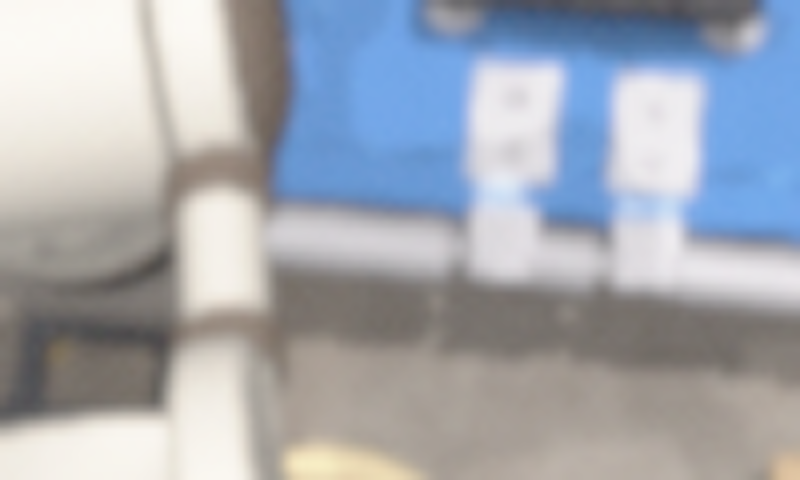

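View pics/i2.png

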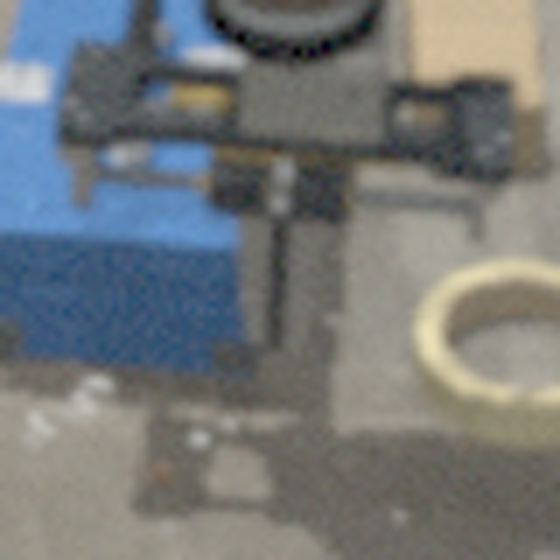

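```bash
python3 -m handwheel '[{"xyz":[0,2,0],"rotation":[0,0,0],"fingers":1},{"xyz":[0,2,0],"rotation":[0,0,0],"fingers":1}]'
python3 -m handwheel '[{"xyz":[0,1,0],"rotation":[0,0,0],"fingers":1},{"xyz":[0,1,0],"rotation":[0,0,0],"fingers":1}]'
python3 -m handwheel '[{"xyz":[0,1,0],"rotation":[0,0,0],"fingers":1},{"xyz":[0,1,0],"rotation":[0,0,0],"fingers":1}]'
```

```text
time_s: 27.85
eef_pos: [0.4635, 0.1985, 0.0488]
orientation: [0.999, -0.039, -0.0, 0.0]
ft_force: [-0.6, 0.2, -0.6]
opening: 0.0001
time_s: 28.05
eef_pos: [0.4635, 0.198, 0.0489]
orientation: [0.999, -0.04, 0.0, -0.0]
ft_force: [0.4, 2.5, -0.3]
opening: 0.0008
time_s: 28.25
eef_pos: [0.4635, 0.198, 0.0489]
orientation: [0.999, -0.04, 0.0, -0.001]
ft_force: [1.5, 7.0, -2.8]
opening: 0.0003
```

```bash
python3 -m handwheel '[{"xyz":[0,1.5,0],"rotation":[0,0,0],"fingers":1},{"xyz":[0,1.5,0],"rotation":[0,0,0],"fingers":1},{"xyz":[0,1.5,0],"rotation":[0,0,0],"fingers":1}]'
python3 -m handwheel '[{"xyz":[0,1.5,0],"rotation":[0,0,0],"fingers":1},{"xyz":[0,1.5,0],"rotation":[0,0,0],"fingers":1}]'
```

```text
time_s: 28.55
eef_pos: [0.4635, 0.1979, 0.049]
orientation: [0.999, -0.04, 0.001, -0.003]
ft_force: [1.7, 13.4, -2.8]
opening: 0.0004
time_s: 28.75
eef_pos: [0.4635, 0.1979, 0.049]
orientation: [0.999, -0.04, 0.001, -0.004]
ft_force: [1.6, 18.1, -4.8]
opening: 0.0003
```

```bash
python3 -m handwheel '[{"xyz":[0,-6,0],"rotation":[0,0,0],"fingers":1},{"xyz":[0,-25,0],"rotation":[0,0,0],"fingers":1},{"xyz":[0,-60,0],"rotation":[0,0,0],"fingers":1},{"xyz":[0,-90,-20],"rotation":[0,0,0],"fingers":1},{"xyz":[0,-110,-60],"rotation":[0,0,0],"fingers":1},{"xyz":[0,-120,-100],"rotation":[0,0,0],"fingers":1},{"xyz":[0,-130,-150],"rotation":[0,0,0],"fingers":1},{"xyz":[0,-140,-160],"rotation":[0,0,0],"fingers":1}]'
python3 -c "
from h import *
S=cam('side');T=cam('top')
def sv(f,b,k,o):
  c=f['color'][b[1]:b[3],b[0]:b[2]]
  c=np.clip(255*(c/255)**.6,0,255).astype(np.uint8)
  cv2.imwrite(o,cv2.resize(c,None,fx=k,fy=k,interpolation=cv2.INTER_CUBIC))
sv(T,(200,180,330,270),6,'pics/j1.png')
sv(S,(245,160,345,270),5.4,'pics/j2.png')
sv(T,(0,0,560,420),1.4,'pics/j3.png')
L=LID.copy();L[:,2]=.088
print(fitedges([(T,[(0,1),(1,2),(3,0)])],L,[.5296,.0735,-.078],w=4))"
```

```text
time_s: 29.55
eef_pos: [0.4772, 0.3347, 0.2158]
orientation: [0.999, -0.039, 0.005, -0.002]
ft_force: [1.1, 0.1, 0.3]
opening: 0.0003
(array([ 0.52967611,  0.07246615, -0.06852525]), np.float64(0.1325060609681842), 117)
```

View pics/j1.png

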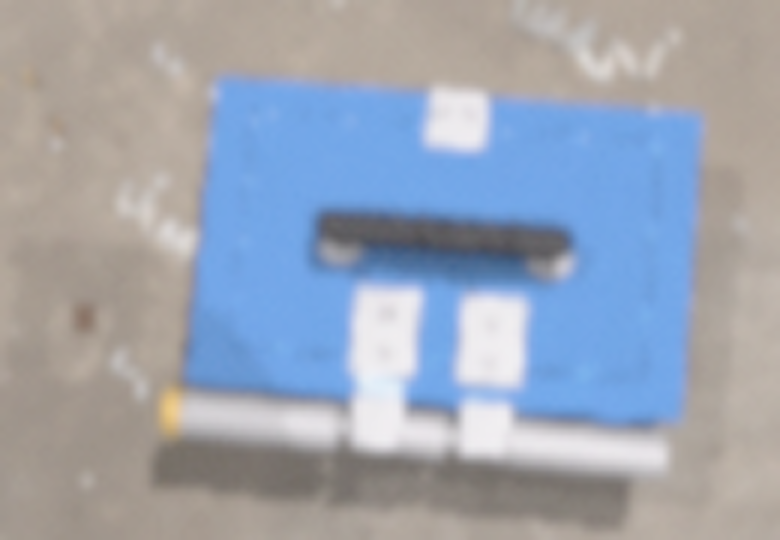

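View pics/j2.png

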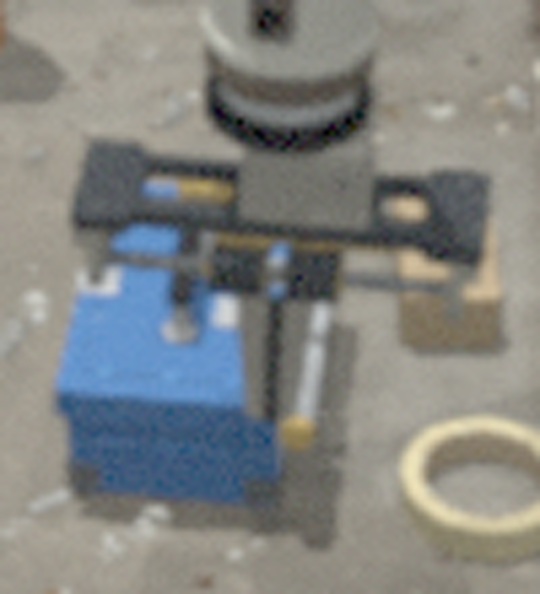

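View pics/j3.png

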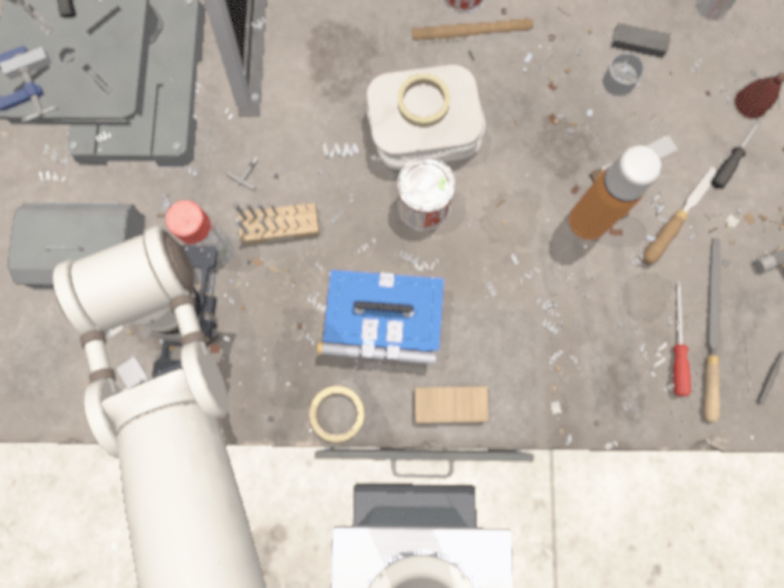

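```bash
python3 -m handwheel '[{"xyz":[0,0,0],"rotation":[0,0,0],"fingers":1},{"xyz":[0,0,0],"rotation":[0,0,0],"fingers":1}]'; python3 -c "
from rig import arm; print(arm.finish_job())"
```

```text
time_s: 29.85
eef_pos: [0.473, 0.3321, 0.2064]
orientation: [0.999, -0.04, -0.002, 0.001]
ft_force: [0.9, -0.9, 0.1]
opening: 0.0004
the job is handed in; nothing more can be done
None
```

The job is done and was handed in at about 30 s of the 64 s allowed. The spanner lies lengthwise in the large compartment. The lid is on, with its knuckles between those of the case, and the hinge pin is fully home.

**Last checks**
- **Lid:** it met the case at the expected height, 85 mm for its underside. In the last picture it sits about 2 mm towards -y and 0.5° of yaw from nominal. That is within the hinge's 3 mm play; the pin's nose moved it about 1 mm of that.
- **Pin:** it slid in at under about 3 N and stopped dead where the head should meet the knuckle, holding against an 18 N push. The last picture shows the brass head tight against the knuckle.
- **Bench:** the flask, tin, can, block and tape look unmoved in the top picture. The robot had drawn back and was touching nothing when I handed in.

**Disagreements and a miss**
- **First grasp missed:** the fingers closed above the spanner. In the side camera the fingertips stood about 17 mm higher than the reported tool position and the stated 14 mm implied. I used heights measured from contact from then on.
- **Cameras:** the two cameras disagreed by about 4 mm in x and 1 mm in y. I used their agreement on lid against case, rather than either one's absolute position.

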